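Refill and set the laundry's water-conditioner feeder

TASK

Refill the laundry's water-conditioner feeder: put every white block that lies on the mat into the clear bowl (the blue blocks must not go in), then shut the lid and turn its lock ring all the way round to the green locked mark. Also set the orange dosing sleeve to the number for today's water, as the needle of the gauge shows it: 2 in the green, 3 in the yellow, 4 in the red. Leave the blue blocks, the bottle, the jar, the cup and the screwdriver where they are.

Things in the scene. Friction and masses are not known exactly. Their poses are not given: they have to be found in the camera images.
- feeder: water-conditioner feeder fixed on a grey plate, 12 mm high. Origin: at table height under the axis of its clear round bowl; z up, x away from the robot towards the lid's hinge, y from the bowl towards the orange sleeve (turned up to 15 degrees in all). The plate spans x -80 to 120, y -110 to 260 mm; brass pipes on it reach z 57, one at y -85 mm; hoses leave towards +x
- bowl_rim (a point): centre of the bowl's open mouth at its rim, z 150 mm over the table. Bowl: 116 mm outside, 106 mm bore, inner floor at z 32 mm. Two blocks fit side by side; five dropped in one pile would reach the rim
- lid (a joint): blue lid on a hinge on the bowl's far side, axis parallel to the feeder's y (rad): 0 shut, grows as it opens, starts leaning back at about 1.8, stop at 1.95. It stays put above about 1.0 and lower down sinks shut slowly by its own weight; pushing it from behind takes 1 to 2 N. A steel arm 18 mm wide on its outer face runs from the hinge to the lid's centre, standing 35 mm over the lid's base plane
- lid_hinge (a point): middle of the lid's hinge line, fixed, 84 mm behind the bowl's axis, z 152 mm, on a post 34 mm wide. The open lid with its ring is 142 mm across and reaches about 155 mm above this line, leaning back; its ring's skirt stands 28 mm from the line towards the bowl, its outer face 22 mm beyond the line, and two black lugs on that face stand out 30 mm more
- lid_front (a point): point on the outer (upper) face of the lid's ring, at the edge farthest from the hinge, 146 mm from the hinge line; lid shut: z 174 mm, on the robot's side of the bowl
- lock_ring (a joint): black ribbed lock ring, captive round the lid's edge, 142 mm across (rad): near 0 open (white line at the red mark), turns counter-clockwise seen from above to 1.047 locked (stop; white line at the green mark). Friction 0.1 N m, stays where left. A bayonet: it locks only with the lid fully shut, and the lid shuts only with the ring open. Its axis is the bowl's when the lid is shut
- lug_a (a point): middle of the top edge of one lug of the lock ring: an upright fin 30 mm long (radially), 12 mm thick, 30 mm high over the ring's top face, 55 mm from the ring's axis; lid shut: top at z 204 mm, ring's face at z 174 mm. Ring open: on the far left, 60 degrees from the feeder's x towards its y
- lug_b (a point): the same for the other lug; ring open: near right, 240 degrees counter-clockwise from the feeder's x; locked: 300 degrees
- dose_sleeve (a joint): orange dosing sleeve with a numbered silver skirt on a brass valve, upright axis (rad). Seven detents 30 degrees (0.5236 rad) apart: number n stands at the fixed red index (robot's side) at (n - 1) x 0.5236; turning counter-clockwise seen from above raises it. It clicks over at about 0.06 N m and a spring ball draws it into the nearest detent when let go. Starts on 6 or 7
- sleeve_top (a point): top centre of the orange sleeve, on its axis, z 110 mm over the table. The grip is 44 mm in diameter (46 over the ribs) and 44 mm high; below it the skirt, 76 mm across, has its top at z 66 mm
- gauge_needle (a joint): black needle of the water-hardness gauge (rad), clockwise from 0 to 4.2: green sector (soft) 0 to 1.4, yellow (medium) 1.4 to 2.8, red (hard) 2.8 to 4.2. It points (2.1 - value) counter-clockwise from the feeder's x: green left, yellow far side, red right as the robot sees it. For reading only
- gauge_face (a point): centre of the gauge's upward-looking face: a white dial 76 mm across in a black case 84 mm across, z 75 mm over the table
- mat: black rubber mat, fixed, 250 x 270 x 3 mm, on which the blocks lie; origin: centre of its underside
- block1: a white scale-inhibitor block, 36 x 36 mm and 24 mm high with slightly rounded edges, about 50 g, starting flat on the mat; origin: centre of its underside, z up through its 24 mm height; may be absent (None)
- block2: a white scale-inhibitor block, 36 x 36 mm and 24 mm high with slightly rounded edges, about 50 g, starting flat on the mat; origin: centre of its underside, z up through its 24 mm height; may be absent (None)
- block3: a white scale-inhibitor block, 36 x 36 mm and 24 mm high with slightly rounded edges, about 50 g, starting flat on the mat; origin: centre of its underside, z up through its 24 mm height; may be absent (None)
- block4: a white scale-inhibitor block, 36 x 36 mm and 24 mm high with slightly rounded edges, about 50 g, starting flat on the mat; origin: centre of its underside, z up through its 24 mm height; may be absent (None)
- block5: a white scale-inhibitor block, 36 x 36 mm and 24 mm high with slightly rounded edges, about 50 g, starting flat on the mat; origin: centre of its underside, z up through its 24 mm height; may be absent (None)
- blue1: a blue descaling block, 36 x 36 mm and 24 mm high with slightly rounded edges, about 50 g, starting flat on the mat; origin: centre of its underside, z up through its 24 mm height; stays out of the bowl
- blue2: a blue descaling block, 36 x 36 mm and 24 mm high with slightly rounded edges, about 50 g, starting flat on the mat; origin: centre of its underside, z up through its 24 mm height; stays out of the bowl
- detergent: white detergent bottle, 80 mm across, 220 mm high, to the left; bystander; origin: centre of its underside
- stain_jar: jar with a green cap, 72 mm across, 100 mm high, at the back; bystander; origin: centre of its underside
- scoop_cup: blue measuring cup, 68 mm across, 55 mm high, to the right of the mat; bystander; origin: centre of its underside
- screwdriver: screwdriver lying to the left of the feeder; bystander; origin: under the middle of its length

How it is judged:
On the way, in this order (a step that is already met when the one before it is completed fails the run):
1. all the white blocks are in the bowl (horizontal distance between each of block1, block2, block3, block4, block5 and feeder below 0.056 m and z of each of block1, block2, block3, block4, block5 in the frame of feeder below 0.135 m), for 0.2 s.
2. the lid is shut (all of step 1 and value of joint lid below 0.05 rad), for 0.2 s.
3. the lock ring is turned to its locked mark on the shut lid (value of joint lid below 0.05 rad and value of joint lock_ring above 0.95 rad), for 0.2 s.
At the end, for the whole second after the job is handed in: All white blocks lie in the bowl, the lid is shut (under 0.05 rad), the lock ring is at its locked mark (over 0.95 of 1.047 rad), and the dosing sleeve rests within 0.15 rad of the number for the needle's sector: 2 green, 3 yellow, 4 red (within 0.1 rad of a sector border either neighbour counts) (all of step 1 and all of step 3 and ((value of joint gauge_needle below 1.5 rad and value of joint dose_sleeve between 0.374 and 0.674 rad) or (value of joint gauge_needle between 1.3 and 2.9 rad and value of joint dose_sleeve between 0.897 and 1.197 rad) or (value of joint gauge_needle above 2.7 rad and value of joint dose_sleeve between 1.421 and 1.721 rad)) and velocity of joint dose_sleeve between -0.05 and 0.05 rad/s); the robot touches nothing.
It fails at once if a blue block is in the bowl ((horizontal distance between blue1 and feeder below 0.056 m and z of blue1 in the frame of feeder below 0.135 m) or (horizontal distance between blue2 and feeder below 0.056 m and z of blue2 in the frame of feeder below 0.135 m)).
It fails at once if a bystander is pushed more than 5 to 6 cm (a blue block 10 cm) or knocked over (distance of any of detergent, stain_jar from where it was at the start of the episode above 0.05 m or distance of any of scoop_cup, screwdriver from where it was at the start of the episode above 0.06 m or distance of any of blue1, blue2 from where it was at the start of the episode above 0.1 m or angle between any of detergent, stain_jar, scoop_cup's own z axis and vertical above 0.6 rad).
Of block1, block2, block3, block4, block5 only 3 to 5 are there at a start; the rules pass over those that are not, and their reading is None.
At some moment in a run one of block1, block2, block3, block4, block5 may be knocked a few centimetres aside while the robot is not near it.
Once in a run the grip may slacken for a moment while it holds something.
It also fails if it takes over 210 s, if anything falls off the work surface, if the arm or the gripper's body presses on something with over 40 N, if the wrist force passes 120 N, or if a joint passes its speed limit or range.

ROBOT

A 6-joint arm with a two-finger parallel gripper is mounted at the origin on the work surface. World frame = base frame: x ahead of the robot, y to its left, z up, the work surface at z = 0. Lengths are in m, angles in rad, forces in N, time in s.
With the tool pointing down it reaches from about 0.35 to 0.975 m from the base axis. Payload 7.1 kg.
Tool frame: the origin (TCP) lies at the very end of the fingers, on their centre line; the grasp point (between the pads) lies 19 mm behind it; z points along the fingers, y is the line along which they close (so a half turn about z gives the same grasp; the last joint's range is limited). The gripper opens to 88 mm and grips with 3 to 60 N. Pads are 20 mm wide; open, the fingers measure 115 mm over their backs; the gripper's body (75 mm by 178 mm) begins 61 mm behind the grasp point.
Start: joints at [1.238, 0.423, 1.63, -0, 1.089, -0.019], TCP at [0.193, 0.594, 0.223] pointing down, gripper open.
Joint ranges: [-3, 3], [-0.9, 2.11], [0.09, 2.58], [-1.31, 4.45], [0.11, 2.69], [-2.54, 2.54]. Speed limits (rad/s): [2.39, 2.39, 3.01, 3.14, 3.14, 3.14].

INTERFACE

Orientations are given as a rotation vector (axis times angle).
In Python, from plant import * gives the robot as it stands. The module is installed in compiled form; this text tells all that it offers.
- The arm moves only by the tool move_arm, never from a script. Its argument "motion" is a list of rows, each an object of numbers: "x", "y", "z": the shift along the tool's x, y, z in m; "rx", "ry", "rz": the turn, a rotation vector about the tool's x, y, z in degrees; "grip": the closure, from 0 (fully open) to 1 (shut). In form: [{"x": .., "y": .., "z": .., "rx": .., "ry": .., "rz": .., "grip": ..}, ...]. A call has 1 to 12 rows; each row shifts and turns the commanded pose from where the row before left it, along the tool's axes as they then stand; what a row does not reach is not made up. A row lasts 1/8 s, in which the tool goes at most 62.5 mm and 10.7 degrees, less where a joint would pass 70% of its speed; a pose out of reach is approached as far as the arm can. A call with a gripper value outside its range is refused whole. The fingers move at their own pace and stop on an object; "squeeze" is the grip in N (left out, the last holds). Time passes only in rows, so rows that do not move let the fingers close. It gives the time, the measured TCP pose, the force, the opening and the grip force at its end, in the units of the state.
- state(): the state, without advancing time (a new reading comes with each control period).
- snapshot(name): name is "scene" or "top" or "wrist"; returns the picture (384x512x3 uint8, red, green, blue); there is no depth.
- camera_params(name): a dict with "intrinsics" (3x3 intrinsics, pixels), "D" ([k1, k2, p1, p2, k3] as OpenCV has them; the pictures are not rectified), "rvec" (rotation vector, rad) and "tvec" (3), from world to camera coordinates, as OpenCV has them. Camera axes: x right, y down, z forward; pixel columns grow to the right and rows downward; lengths in m; the calibration is good to about 2 mm. A picture is of the moment at which its call begins: read the wrist's pose just before it. camera_params takes no time and is no camera call; for the wrist camera it gives the pose at the moment of the call.
- finish_job(): hands the job in; it is judged then, once.
Trained networks look in the newest picture that a camera, given by its name, has taken for a name from the list of things; names that differ only in an ending like _2 or _b are one class to them, and where a whole thing is asked for, a point or a joint stands for the part that bears it (a point fixed in the world has none). Each returns a list of dicts, best first, with "confidence" (0 to 1); they miss things now and then, are a little off and sometimes report something else, mostly with a low value. They report only what shows in the picture. A call takes as long as a camera call.
- trace(camera, target): "mask" (384x512 bool, what is visible of it) and "extent" ([left, top, right, bottom] in pixels, round what is visible of it).
The state is a dict: "t": time; "q": joint angles; "qd": joint speeds; "effort": joint torques, N m; "position": TCP position; "orientation": TCP orientation; "contact_force": force on the tool from outside, world axes, zero at the start; "torque": the same for the moment, N m; "grip_width": finger opening in m; "grip_force": force on a finger pad.
Only numpy, scipy, OpenCV 4.12 (cv2) and the standard library are available. Lean on these libraries where they do the work, as an engineer would, in place of code of your own. Each camera call takes 0.05 s, during which the arm holds its last target. There are 200 camera calls.

## Working session

There is one attempt and no reset: what is moved stays moved. The work goes in short steps, Python scripts to look and compute and a tool call to move; the robot and the scene stay as the last step left them, time stands still between calls to the robot, and variables do not carry over. Pictures are saved under pics/ and viewed, at most 14 in all, crops included, and the job is handed in when it is done.

Besides the shell and the picture viewer there is one more tool, called as a command line: name --argument value ..., lists and objects as JSON in quotes. move_arm: Moves the arm, as the interface text tells. Its arguments: {"type":"object","properties":{"motion":{"type":"array"},"squeeze":{"type":"number"}},"required":["motion"]}

```bash
mkdir -p pics; ls; cat > h.py <<'E'
from plant import *
import numpy as np, cv2
from scipy.spatial.transform import Rotation as R
def snap(n,f):
    im=snapshot(n); cv2.imwrite('pics/'+f,im[:,:,::-1]); return im
def ray(cam,uv,P=None):
    P=P or camera_params(cam)
    K=np.array(P['intrinsics'],float);D=np.array(P['D'],float)
    n=cv2.undistortPoints(np.array(uv,float).reshape(-1,1,2),K,D).reshape(-1,2)
    M=R.from_rotvec(np.ravel(P['rvec'])).as_matrix();t=np.ravel(P['tvec'])
    d=np.c_[n,np.ones(len(n))]@M
    return -M.T@t,d
def atz(cam,uv,z,P=None):
    o,d=ray(cam,uv,P); return o+d*((z-o[2])/d[:,2])[:,None]
def proj(cam,X,P=None):
    P=P or camera_params(cam)
    return cv2.projectPoints(np.array(X,float).reshape(-1,3),np.ravel(P['rvec']).astype(float),np.ravel(P['tvec']).astype(float),np.array(P['intrinsics'],float),np.array(P['D'],float))[0].reshape(-1,2)
E
python3 - <<'E'
from h import *
s=state();print({k:np.round(v,3).tolist() for k,v in s.items()})
a=snap('scene','s0.png');b=snap('top','t0.png');
for c in('scene','top'):
    o,d=ray(c,[[256,192]]);print(c,o.round(3),d.round(3))
cv2.imwrite('pics/both.png',cv2.resize(np.hstack([a,b])[:,:,::-1],(800,300)))
E
```

```text
pics
{'t': 0.0, 'q': [1.238, 0.424, 1.631, -0.0, 1.089, -0.019], 'qd': [-0.001, -0.0, 0.0, 0.0, 0.002, -0.001], 'effort': [-0.001, -54.464, -27.366, 0.064, 0.023, -0.0], 'position': [0.193, 0.594, 0.222], 'orientation': [-0.491, -3.103, 0.002], 'contact_force': [-0.338, -0.421, 0.062], 'torque': [0.032, 0.047, 0.025], 'grip_force': 0.0, 'grip_width': 0.088}
scene [ 1.181 -0.083  1.219] [[-0.467  0.057 -0.883]]
top [0.287 0.015 1.576] [[ 0.199 -0.023 -0.98 ]]
```

View pics/s0.png

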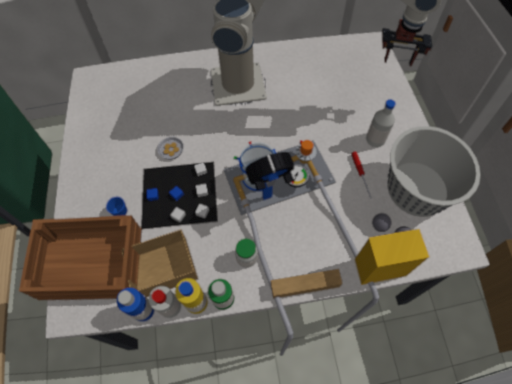

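View pics/t0.png

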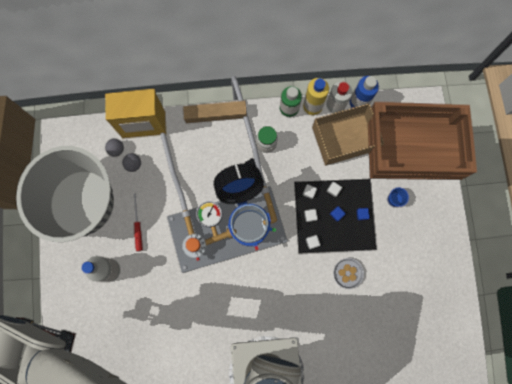

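Four white blocks (top image ~(310,192),(334,189),(311,215),(313,242)) and two blue ((338,214),(363,214)); the feeder is left of the mat, lid open. Now I'll measure.

```bash
python3 - <<'E'
from h import *
a=snap('top','t1.png');b=snap('scene','s1.png')
for cam,im in(('top',a),('scene',b)):
  for nm,z in(('block1',.027),('blue1',.027),('bowl_rim',.15),('dose_sleeve',.11),('gauge_face',.075),('feeder',.012),('lock_ring',.2),('mat',.003),('scoop_cup',.055),('screwdriver',0.02),('detergent',.2),('stain_jar',.1)):
    try: rs=trace(cam,nm)
    except Exception as e: print(nm,e);continue
    for r in rs:
        if r['confidence']<.3: continue
        m=r['mask'].astype(np.uint8); ys,xs=np.nonzero(m)
        if len(xs)<5: continue
        box=cv2.minAreaRect(np.c_[xs,ys].astype(np.float32))
        c=np.array([[xs.mean(),ys.mean()]])
        g=atz(cam,np.vstack([c,cv2.boxPoints(box)]),z)
        e=g[2]-g[1]; 
        print(cam,nm,round(r['confidence'],2),r['extent'],'n',len(xs),'ctr',c.round(1)[0],g[0,:2].round(3),'sides',np.linalg.norm(g[2]-g[1]).round(3),np.linalg.norm(g[3]-g[2]).round(3),'ang',np.degrees(np.arctan2(e[1],e[0])).round(0))
c=cv2.resize(a[170:290,150:400],None,fx=3.2,fy=3.2,interpolation=cv2.INTER_CUBIC)
cv2.imwrite('pics/c1.png',c[:,:,::-1])
E
```

```text
top block1 0.55 [324.9, 180.3, 343.0, 195.5] n 131 ctr [334.4 188.5] [ 0.589 -0.289] sides 0.041 0.039 ang -40.0
top block1 0.48 [309.2, 237.0, 316.7, 249.7] n 149 ctr [312.7 241.9] [ 0.415 -0.194] sides 0.043 0.04 ang -81.0
top blue1 0.61 [359.7, 207.3, 368.8, 220.7] n 110 ctr [362.9 214. ] [ 0.493 -0.375] sides 0.035 0.034 ang -95.0
top blue1 0.42 [331.4, 211.5, 344.7, 222.1] n 110 ctr [337.4 213.6] [ 0.502 -0.288] sides 0.039 0.033 ang -51.0
top bowl_rim 0.8 [163.2, 76.4, 285.7, 270.7] n 8929 ctr [226.6 212. ] [0.521 0.078] sides 0.366 0.58 ang -77.0
top dose_sleeve 0.92 [180.5, 230.6, 205.9, 258.4] n 457 ctr [193.5 245.7] [0.43  0.192] sides 0.071 0.077 ang -30.0
top gauge_face 0.77 [158.4, 75.4, 287.8, 270.4] n 8945 ctr [227. 212.] [0.533 0.08 ] sides 0.386 0.61 ang -78.0
top feeder 0.66 [163.5, 77.2, 287.9, 274.0] n 8812 ctr [226.7 212.7] [0.541 0.084] sides 0.401 0.631 ang -78.0
top lock_ring 0.81 [216.0, 158.3, 264.1, 204.3] n 1399 ctr [238.5 182. ] [0.601 0.033] sides 0.151 0.12 ang -75.0
top mat 0.94 [296.1, 177.8, 376.7, 254.8] n 4785 ctr [335.6 216.3] [ 0.497 -0.285] side
[... 2088 characters left out ...]

scene scoop_cup 0.78 [105.1, 199.7, 127.4, 216.0] n 307 ctr [116.3 206. ] [ 0.542 -0.493] sides 0.061 0.083 ang 112.0
scene scoop_cup 0.68 [223.1, 137.5, 377.9, 356.1] n 6414 ctr [282.2 192.7] [0.583 0.082] sides 0.432 0.774 ang 102.0
scene scoop_cup 0.62 [141.1, 162.8, 218.2, 228.0] n 3647 ctr [177.2 195.1] [ 0.534 -0.279] sides 0.284 0.24 ang 86.0
scene screwdriver 0.63 [352.2, 153.7, 370.1, 201.2] n 189 ctr [359.1 167.6] [0.508 0.389] sides 0.028 0.199 ang 103.0
scene detergent 0.57 [364.6, 97.6, 394.1, 146.7] n 873 ctr [381.2 124.8] [0.456 0.444] sides 0.23 0.078 ang 144.0
scene stain_jar 0.73 [234.2, 234.0, 259.3, 267.9] n 530 ctr [245.9 252.8] [ 0.794 -0.073] sides 0.069 0.09 ang 81.0
```

View pics/c1.png

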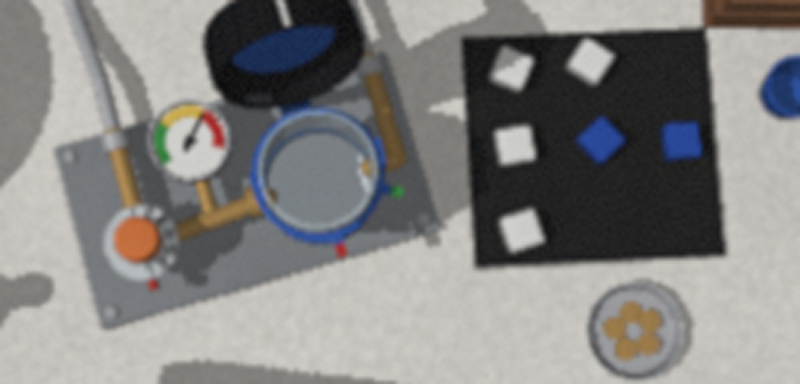

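Zoomed crop: needle (crop ~(185,148)→(203,113)) near the yellow/red border; sleeve at (137,238), bowl rim centred at (318,175). I'll fit the feeder pose and see where the wrist camera sits.

```bash
python3 - <<'E'
from h import *
from scipy.optimize import least_squares
px=lambda c:np.array(c,float)/3.2+[150,170]-.35
rim=atz('top',[px((318.5,175))],.147)[0]
cs=px([(105,328),(437,230),(57,147)]); C=atz('top',cs,.012)
print('rim',rim.round(3),'corners',C.round(3).tolist(),np.linalg.norm(C[0]-C[1]).round(3),np.linalg.norm(C[0]-C[2]).round(3))
e=C[0]-C[1]; print('yaw',np.degrees(np.arctan2(-e[0],e[1])))
L=np.array([(-.08,.26),(-.08,-.11),(.12,.26),(0,0)]);W=np.vstack([C[:,:2],rim[:2]])
def f(p):
    c,s=np.cos(p[2]),np.sin(p[2]);return ((L@np.array([[c,s],[-s,c]])+p[:2])-W).ravel()
r=least_squares(f,[.5,0,.2]);print('fit',r.x,np.degrees(r.x[2]),f(r.x).round(4))
gz=atz('top',[px((189,142)),px((137,238)),px((203,113)),px((185,148))],.075);print('gauge etc',gz.round(3).tolist(), 'sleeve',atz('top',[px((137,238))],.11).round(3))
s=state();p=camera_params('wrist');o,d=ray('wrist',[[256,192],[256,0],[0,192]],p)
T=R.from_rotvec(s['orientation'])
print('cam in tool',T.inv().apply(o-s['position']).round(3),'dirs',T.inv().apply(d).round(3).tolist(),T.as_matrix().round(3).tolist())
E
```

```text
rim [0.477 0.012 0.147] corners [[0.355, 0.246, 0.012], [0.426, -0.107, 0.012], [0.549, 0.286, 0.012]] 0.361 0.198
yaw 11.426545810533012
fit [0.48111328 0.01036953 0.1918957 ] 10.994813529196817 [-0.0017  0.004  -0.0026 -0.0056  0.0003  0.0029  0.0039 -0.0013]
gauge etc [[0.532, 0.14, 0.075], [0.439, 0.199, 0.075], [0.561, 0.123, 0.075], [0.526, 0.144, 0.075]] sleeve [[0.435 0.195 0.11 ]]
cam in tool [ 0.068  0.001 -0.162] dirs [[-0.259, 0.006, 0.966], [0.326, 0.006, 1.113], [-0.26, -0.799, 0.966]] [[-0.951, 0.309, 0.0], [0.309, 0.951, -0.0], [-0.0, -0.0, -1.0]]
```

move_arm --motion '[{"z": -0.045, "rz": -7.3}, {"z": -0.045, "rz": -7.3}, {"z": -0.045, "rz": -7.3}, {"z": -0.045, "rz": -7.1}, {"x": -0.023, "y": -0.05}, {"x": -0.023, "y": -0.05}, {"x": -0.023, "y": -0.05}, {"x": -0.023, "y": -0.05}, {"x": -0.023, "y": -0.05}, {"x": -0.023, "y": -0.05}, {"x": -0.023, "y": -0.05}, {"x": -0.023, "y": -0.05}]'

```text
invalid input
```

move_arm --motion '[{"y": -0.05}, {"y": -0.05}, {"z": 0}, {"z": 0}]'

```text
invalid input
```

```bash
cat >> h.py <<'E'
def pose():
    s=state();T=R.from_rotvec(s['orientation']).as_matrix()
    print('t',round(float(s['t']),2),'pos',np.round(s['position'],4),'x-ang',np.degrees(np.arctan2(T[1,0],T[0,0])).round(2),'zdir',T[:,2].round(3),'F',np.round(s['contact_force'],1),'w',round(float(s['grip_width']),4),'gf',round(float(s['grip_force']),1));return s,T
def to(p):
    s,T=pose();print('delta tool',(T.T@(np.array(p)-s['position'])).round(4))
E
python3 - <<'E'
from h import *
pose()
snap('wrist','w0.png')
E
```

```text
t 1.4 pos [0.1929 0.5945 0.2227] x-ang 162.02 zdir [ 0. -0. -1.] F [0.3 0.7 0.3] w 0.0877 gf 0.0
```

View pics/w0.png

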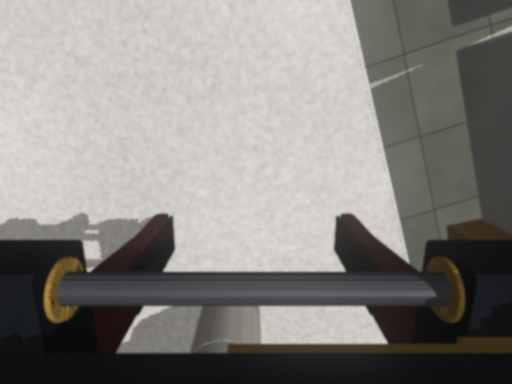

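move_arm --motion '[{"x": 0, "y": 0, "z": -0.045, "rx": 0, "ry": 0, "rz": -7.3, "grip": 0}, {"x": 0, "y": 0, "z": -0.045, "rx": 0, "ry": 0, "rz": -7.3, "grip": 0}, {"x": 0, "y": 0, "z": -0.045, "rx": 0, "ry": 0, "rz": -7.3, "grip": 0}, {"x": 0, "y": 0, "z": -0.045, "rx": 0, "ry": 0, "rz": -7.1, "grip": 0}]'

```text
t: 1.95
position: [0.1928, 0.5943, 0.4042]
orientation: [-0.308, 3.126, 0.0]
contact_force: [-0.1, 1.0, 0.0]
grip_width: 0.0881
grip_force: 0.0
```

move_arm --motion '[{"x": -0.026, "y": -0.0445, "z": 0, "rx": 0, "ry": 0, "rz": 0, "grip": 0}, {"x": -0.026, "y": -0.0445, "z": 0, "rx": 0, "ry": 0, "rz": 0, "grip": 0}, {"x": -0.026, "y": -0.0445, "z": 0, "rx": 0, "ry": 0, "rz": 0, "grip": 0}, {"x": -0.026, "y": -0.0445, "z": 0, "rx": 0, "ry": 0, "rz": 0, "grip": 0}, {"x": -0.026, "y": -0.0445, "z": 0, "rx": 0, "ry": 0, "rz": 0, "grip": 0}, {"x": -0.026, "y": -0.0445, "z": 0, "rx": 0, "ry": 0, "rz": 0, "grip": 0}, {"x": -0.026, "y": -0.0445, "z": 0, "rx": 0, "ry": 0, "rz": 0, "grip": 0}, {"x": -0.026, "y": -0.0445, "z": 0, "rx": 0, "ry": 0, "rz": 0, "grip": 0}, {"x": -0.026, "y": -0.0445, "z": 0, "rx": 0, "ry": 0, "rz": 0, "grip": 0}, {"x": -0.026, "y": -0.0445, "z": 0, "rx": 0, "ry": 0, "rz": 0, "grip": 0}, {"x": -0.026, "y": -0.0445, "z": 0, "rx": 0, "ry": 0, "rz": 0, "grip": 0}, {"x": -0.026, "y": -0.0445, "z": 0, "rx": 0, "ry": 0, "rz": 0, "grip": 0}]'

```text
t: 3.45
position: [0.6022, 0.1285, 0.4028]
orientation: [-0.301, 3.127, 0.0]
contact_force: [0.8, -0.1, -0.5]
grip_width: 0.0882
grip_force: 0.0
```

```bash
python3 - <<'E'
from h import *
pose();a=snap('wrist','w1.png');np.save('w1P.npy',camera_params('wrist'),allow_pickle=True)
pose()
E
```

```text
t 3.45 pos [0.6022 0.1285 0.4028] x-ang -168.99 zdir [ 0.  0. -1.] F [ 0.8 -0.1 -0.5] w 0.0882 gf 0.0
t 3.5 pos [0.6054 0.1243 0.4023] x-ang -169.15 zdir [ 0.002 -0.003 -1.   ] F [ 2.3 -2.3 -0.6] w 0.0877 gf 0.0
```

View pics/w1.png

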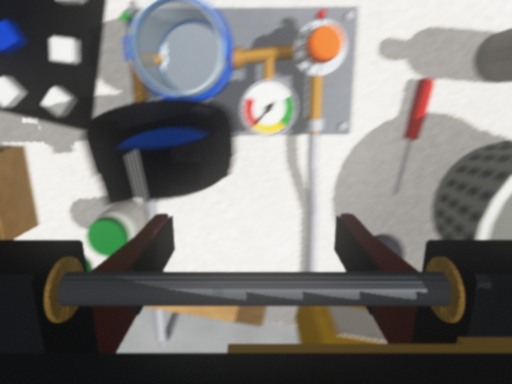

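Wrist view (rotated 180°): bowl at (180,50), sleeve (325,42), gauge (270,105) with needle to lower-left near the yellow/red border. A second, settled picture to measure.

```bash
python3 - <<'E'
from h import *
pose();P=camera_params('wrist');a=snap('wrist','w2.png')
np.save('w2P.npy',P,allow_pickle=True)
c=cv2.resize(a[0:150,100:370],None,fx=2.9,fy=2.9,interpolation=cv2.INTER_CUBIC)
g=cv2.resize(a[75:137,238:300],None,fx=6,fy=6,interpolation=cv2.INTER_CUBIC)
out=np.zeros((435,783+0,3),np.uint8);out[:c.shape[0],:783]=c[:,:783]
cv2.imwrite('pics/c2.png',np.vstack([out[:,:,::-1]]))
# rectified view of gauge: feeder frame, z=.0752
x0,y0,yaw=.481,.010,np.radians(11)
k=R.from_euler('z',yaw).as_matrix()
gc=np.array([.532,.140,.075])
n=300;uu,vv=np.meshgrid((np.arange(n)-n/2)/n*.12,(np.arange(n)-n/2)/n*.12)
W=gc+(-vv[...,None])*k[:,0]+(-uu[...,None])*k[:,1]
q=proj('wrist',W.reshape(-1,3),P).reshape(n,n,2).astype(np.float32)
rg=cv2.remap(a,q[...,0],q[...,1],cv2.INTER_CUBIC)
n2=300
W2=np.array([.435,.195,.068])+(-vv[...,None])*k[:,0]+(-uu[...,None])*k[:,1]
q=proj('wrist',W2.reshape(-1,3),P).reshape(n,n,2).astype(np.float32)
rs=cv2.remap(a,q[...,0],q[...,1],cv2.INTER_CUBIC)
cv2.imwrite('pics/g2.png',np.hstack([rg,rs])[:,:,::-1])
E
```

```text
t 3.5 pos [0.6054 0.1243 0.4023] x-ang -169.15 zdir [ 0.002 -0.003 -1.   ] F [ 2.3 -2.3 -0.6] w 0.0877 gf 0.0
```

View pics/g2.png

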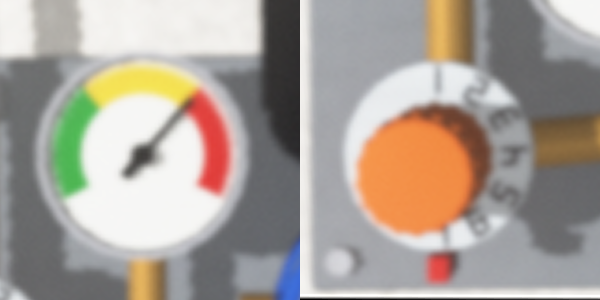

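View pics/c2.png

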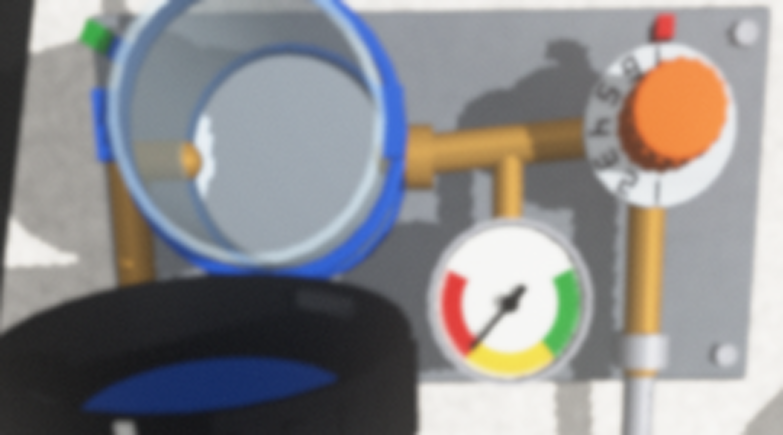

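```bash
python3 - <<'E'
from h import *
P=np.load('w2P.npy',allow_pickle=True).item()
for cam,f,Q in(('wrist','w2.png',P),('top','t1.png',None),('scene','s1.png',None)):
    im=cv2.imread('pics/'+f);h=cv2.cvtColor(im,cv2.COLOR_BGR2HSV)
    m=cv2.inRange(h,(6,170,215),(14,255,255))
    n,l,st,ce=cv2.connectedComponentsWithStats(m)
    for i in range(1,n):
        if st[i,4]>60: print(cam,st[i],atz(cam,[ce[i]],.11,Q)[0].round(4))
cs=np.array([(768,8),(745,378)])/2.9+[100,0]
C=atz('wrist',cs,.012,P);print(C.round(4),'yaw',np.degrees(np.arctan2(*(C[1]-C[0])[1::-1])))
to([.434,.194,.16])
E
```

```text
wrist [319  22  30  32 755] [0.4321 0.1986 0.11  ]
[[0.3518 0.2523 0.012 ]
 [0.5443 0.2926 0.012 ]] yaw 11.830193327079952
t 3.55 pos [0.6035 0.1264 0.4021] x-ang -169.22 zdir [ 0.    -0.001 -1.   ] F [0.1 0.7 0.6] w 0.0879 gf 0.0
delta tool [0.1539 0.0984 0.2419]
```

move_arm --motion '[{"x": 0.0386, "y": 0.0253, "z": 0, "rx": 0, "ry": 0, "rz": 0, "grip": 0}, {"x": 0.0386, "y": 0.0253, "z": 0, "rx": 0, "ry": 0, "rz": 0, "grip": 0}, {"x": 0.0386, "y": 0.0254, "z": 0, "rx": 0, "ry": 0, "rz": 0, "grip": 0}, {"x": 0.0386, "y": 0.0254, "z": 0, "rx": 0, "ry": 0, "rz": 0, "grip": 0}, {"x": 0, "y": 0, "z": 0.048, "rx": 0, "ry": 0, "rz": 0, "grip": 0}, {"x": 0, "y": 0, "z": 0.048, "rx": 0, "ry": 0, "rz": 0, "grip": 0}, {"x": 0, "y": 0, "z": 0.048, "rx": 0, "ry": 0, "rz": 0, "grip": 0}, {"x": 0, "y": 0, "z": 0.048, "rx": 0, "ry": 0, "rz": 0, "grip": 0}, {"x": 0, "y": 0, "z": 0.048, "rx": 0, "ry": 0, "rz": 0, "grip": 0}, {"x": 0, "y": 0, "z": 0.03, "rx": 0, "ry": 0, "rz": 0, "grip": 0.2}, {"x": 0, "y": 0, "z": 0, "rx": 0, "ry": 0, "rz": 0, "grip": 0.2}, {"x": 0, "y": 0, "z": 0, "rx": 0, "ry": 0, "rz": 0, "grip": 0.2}]'

```text
t: 5.05
position: [0.4308, 0.2005, 0.1338]
orientation: [-0.302, 3.126, 0.001]
contact_force: [0.8, -0.6, -0.7]
grip_width: 0.0702
grip_force: 0.0
```

```bash
python3 - <<'E'
from h import *
to([.433,.197,.074]);a=snap('wrist','w3.png')
E
```

```text
t 5.05 pos [0.4308 0.2005 0.1338] x-ang -168.96 zdir [ 0.001  0.001 -1.   ] F [ 0.8 -0.6 -0.7] w 0.0702 gf 0.0
delta tool [-0.0014 -0.0039  0.0598]
```

View pics/w3.png

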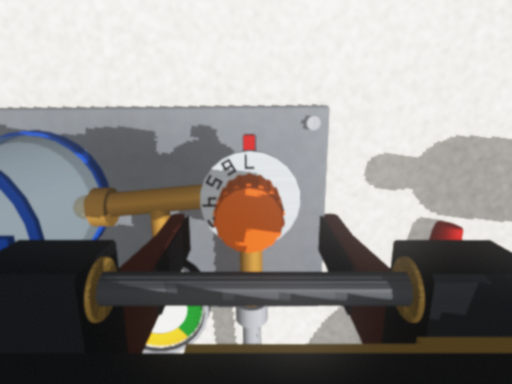

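"7" is at the red index; sleeve between the fingers at (249,222). A final centring check.

```bash
python3 - <<'E'
from h import *
im=cv2.imread('pics/w3.png');h=cv2.cvtColor(im,cv2.COLOR_BGR2HSV)
m=cv2.inRange(h,(4,170,120),(18,255,255));m[:,:190]=0;m[:170]=0;m[270:]=0;m[:,320:]=0
ys,xs=np.nonzero(m);print(xs.min(),xs.max(),ys.min(),ys.max())
print(atz('wrist',[[ (xs.min()+xs.max())/2,222],[249,193],[249,251],[250,161]],.11).round(4),proj('wrist',[.4308,.2005,.11]))
E
```

```text
215 282 183 253
[[0.4334 0.1992 0.11  ]
 [0.4149 0.196  0.11  ]
 [0.4526 0.2032 0.11  ]
 [0.3955 0.1929 0.11  ]] [[251.28132063 218.56377548]]
```

move_arm --motion '[{"x": -0.001, "y": -0.001, "z": 0.03, "rx": 0, "ry": 0, "rz": 0, "grip": 0.2}, {"x": -0.001, "y": 0, "z": 0.029, "rx": 0, "ry": 0, "rz": 0, "grip": 0.2}, {"x": 0, "y": 0, "z": 0, "rx": 0, "ry": 0, "rz": 0, "grip": 0.7}, {"x": 0, "y": 0, "z": 0, "rx": 0, "ry": 0, "rz": 0, "grip": 0.7}, {"x": 0, "y": 0, "z": 0, "rx": 0, "ry": 0, "rz": 0, "grip": 0.7}]' --squeeze 20

```text
t: 5.72
position: [0.4335, 0.1983, 0.0752]
orientation: [-0.305, 3.124, -0.003]
contact_force: [8.1, -31.0, 7.7]
grip_width: 0.044
grip_force: 15.9
```

move_arm --motion '[{"x": 0, "y": 0, "z": 0, "rx": 0, "ry": 0, "rz": 10, "grip": 0.7}, {"x": 0, "y": 0, "z": 0, "rx": 0, "ry": 0, "rz": 10, "grip": 0.7}, {"x": 0, "y": 0, "z": 0, "rx": 0, "ry": 0, "rz": 10, "grip": 0.7}, {"x": 0, "y": 0, "z": 0, "rx": 0, "ry": 0, "rz": 10, "grip": 0.7}, {"x": 0, "y": 0, "z": 0, "rx": 0, "ry": 0, "rz": 10, "grip": 0.7}, {"x": 0, "y": 0, "z": 0, "rx": 0, "ry": 0, "rz": 10, "grip": 0.7}, {"x": 0, "y": 0, "z": 0, "rx": 0, "ry": 0, "rz": 10, "grip": 0.7}, {"x": 0, "y": 0, "z": 0, "rx": 0, "ry": 0, "rz": 10, "grip": 0.7}, {"x": 0, "y": 0, "z": 0, "rx": 0, "ry": 0, "rz": 10, "grip": 0.7}, {"x": 0, "y": 0, "z": 0, "rx": 0, "ry": 0, "rz": 0, "grip": 0.7}, {"x": 0, "y": 0, "z": 0, "rx": 0, "ry": 0, "rz": 0, "grip": 0.7}]' --squeeze 20

```text
t: 7.1
position: [0.4336, 0.1983, 0.0752]
orientation: [1.996, 2.422, 0.001]
contact_force: [3.4, -11.0, 3.1]
grip_width: 0.0433
grip_force: 20.0
```

move_arm --motion '[{"x": 0, "y": 0, "z": 0, "rx": 0, "ry": 0, "rz": 0, "grip": 0.2}, {"x": 0, "y": 0, "z": 0, "rx": 0, "ry": 0, "rz": 0, "grip": 0.2}, {"x": 0, "y": 0, "z": -0.03, "rx": 0, "ry": 0, "rz": 0, "grip": 0.2}, {"x": 0, "y": 0, "z": -0.06, "rx": 0, "ry": 0, "rz": 0, "grip": 0}, {"x": 0, "y": 0, "z": -0.06, "rx": 0, "ry": 0, "rz": 0, "grip": 0}, {"x": 0, "y": 0, "z": -0.06, "rx": 0, "ry": 0, "rz": 0, "grip": 0}, {"x": 0, "y": 0, "z": -0.06, "rx": 0, "ry": 0, "rz": 0, "grip": 0}, {"x": -0.03, "y": 0, "z": -0.05, "rx": 0, "ry": 0, "rz": 0, "grip": 0}, {"x": -0.05, "y": 0, "z": 0, "rx": 0, "ry": 0, "rz": 0, "grip": 0}, {"x": 0, "y": 0, "z": 0, "rx": 0, "ry": 0, "rz": 0, "grip": 0}]'

```text
t: 8.35
position: [0.448, 0.119, 0.3947]
orientation: [2.001, 2.42, 0.002]
contact_force: [0.4, 0.3, 0.3]
grip_width: 0.088
grip_force: 0.0
```

```bash
python3 - <<'E'
from h import *
pose();P=camera_params('wrist');a=snap('wrist','w4.png');pose()
k=R.from_euler('z',np.radians(11.5)).as_matrix()
n=300;uu,vv=np.meshgrid((np.arange(n)-n/2)/n*.12,(np.arange(n)-n/2)/n*.12)
W2=np.array([.4325,.199,.068])+(-vv[...,None])*k[:,0]+(-uu[...,None])*k[:,1]
q=proj('wrist',W2.reshape(-1,3),P).reshape(n,n,2).astype(np.float32)
rs=cv2.remap(a,q[...,0],q[...,1],cv2.INTER_CUBIC)
t=snapshot('top')
c=cv2.resize(t[165:265,285:385],(450,450),interpolation=cv2.INTER_CUBIC)
out=np.hstack([cv2.resize(rs,(384,384)),cv2.resize(a,(400,300)) if 0 else cv2.resize(c,(384,384))])
cv2.imwrite('pics/r4.png',out[:,:,::-1])
E
```

```text
t 8.35 pos [0.448  0.119  0.3947] x-ang 100.84 zdir [ 0.002  0.    -1.   ] F [0.4 0.3 0.3] w 0.088 gf 0.0
t 8.4 pos [0.4476 0.1202 0.3941] x-ang 100.88 zdir [ 0.001  0.001 -1.   ] F [0.5 0.2 0.3] w 0.0882 gf 0.0
```

View pics/r4.png

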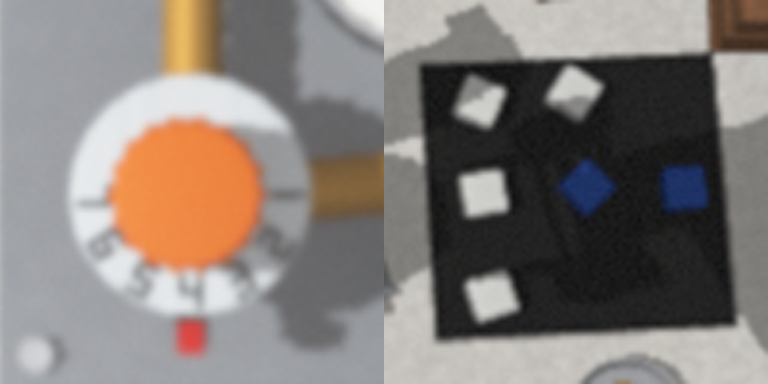

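Sleeve now reads 4. The four white blocks haven't moved. Moving the wrist camera over the mat.

move_arm --motion '[{"x": -0.0527, "y": -0.0042, "z": 0, "rx": 0, "ry": 0, "rz": 0, "grip": 0}, {"x": -0.0527, "y": -0.0042, "z": 0, "rx": 0, "ry": 0, "rz": 0, "grip": 0}, {"x": -0.0527, "y": -0.0042, "z": 0, "rx": 0, "ry": 0, "rz": 0, "grip": 0}, {"x": -0.0527, "y": -0.0042, "z": 0, "rx": 0, "ry": 0, "rz": 0, "grip": 0}, {"x": -0.0527, "y": -0.0042, "z": 0, "rx": 0, "ry": 0, "rz": 0, "grip": 0}, {"x": -0.0527, "y": -0.0042, "z": 0, "rx": 0, "ry": 0, "rz": 0, "grip": 0}, {"x": -0.0527, "y": -0.0042, "z": 0, "rx": 0, "ry": 0, "rz": 0, "grip": 0}, {"x": -0.0527, "y": -0.0042, "z": 0, "rx": 0, "ry": 0, "rz": 0, "grip": 0}, {"x": -0.0527, "y": -0.0042, "z": 0, "rx": 0, "ry": 0, "rz": 0, "grip": 0}, {"x": 0, "y": 0, "z": 0, "rx": 0, "ry": 0, "rz": 0, "grip": 0}, {"x": 0, "y": 0, "z": 0, "rx": 0, "ry": 0, "rz": 0, "grip": 0}]'

```text
t: 9.82
position: [0.5017, -0.3505, 0.3928]
orientation: [-1.996, -2.424, -0.001]
contact_force: [0.3, 0.9, -0.1]
grip_width: 0.0879
grip_force: 0.0
```

```bash
cat >> h.py <<'E'
def rect(im,cam,P,x0,x1,y0,y1,z,mm=.001):
    """top-down world view, up=+x, left=+y"""
    X,Y=np.meshgrid(np.arange(x1,x0,-mm),np.arange(y1,y0,-mm),indexing='ij')
    q=proj(cam,np.dstack([X,Y,0*X+z]).reshape(-1,3),P).reshape(*X.shape,2).astype(np.float32)
    return cv2.remap(im,q[...,0],q[...,1],cv2.INTER_LINEAR)
def blocks(fn=None,cam='wrist'):
    s,_=pose();P=camera_params(cam);a=snapshot(cam)
    r=rect(a,cam,P,.34,.66,-.44,-.12,.027)
    h=cv2.cvtColor(r,cv2.COLOR_RGB2HSV);out=[]
    for nm,m in(('white',cv2.inRange(h,(0,0,100),(180,70,255))),('blue',cv2.inRange(h,(105,120,60),(130,255,255)))):
        m=cv2.morphologyEx(m,cv2.MORPH_OPEN,np.ones((7,7)))
        for c in cv2.findContours(m,cv2.RETR_EXTERNAL,cv2.CHAIN_APPROX_NONE)[0]:
            (u,v),(w,hh),ang=cv2.minAreaRect(c)
            if 25<w<60 and 25<hh<60:
                b=cv2.boxPoints(((u,v),(w,hh),ang));e=b[1]-b[0]
                th=np.degrees(np.arctan2(-e[0],-e[1]))%90
                print(nm,'x',round(.34+.32-v*.001,4),'y',round(-.12-u*.001,4),'size',round(w,1),round(hh,1),'th',round(th,1))
    if fn: cv2.imwrite('pics/'+fn,cv2.resize(r,(576,576))[:,:,::-1])
E
python3 -c "
from h import *
blocks('m1.png')"
```

```text
t 9.82 pos [ 0.5017 -0.3505  0.3928] x-ang 101.07 zdir [-0.001  0.002 -1.   ] F [ 0.3  0.9 -0.1] w 0.0879 gf 0.0
white x 0.4136 y -0.1918 size 39.9 39.8 th 12.5
white x 0.5037 y -0.1947 size 38.7 38.9 th 4.4
white x 0.5851 y -0.2005 size 38.2 38.9 th 60.9
white x 0.586 y -0.2848 size 39.0 40.3 th 51.3
blue x 0.492 y -0.371 size 38.0 40.0 th 0.0
blue x 0.501 y -0.2857 size 39.5 39.6 th 37.3
```

View pics/m1.png

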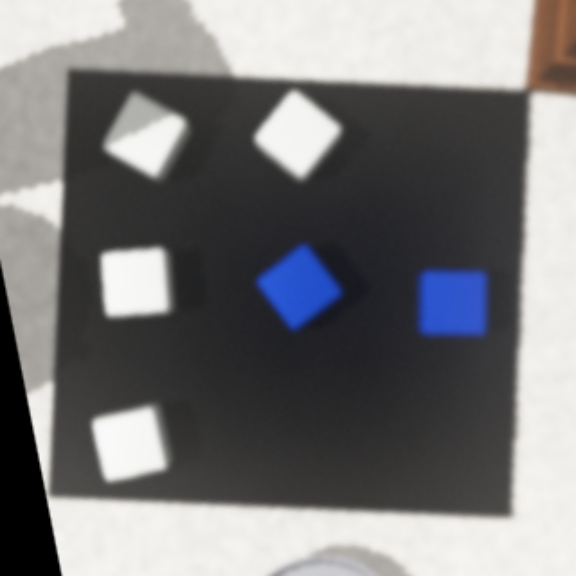

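```bash
cat >> h.py <<'E'
def plan(p,xang=None,n=None,grip=0,rmax=9.,smax=.052):
    s=state();T=R.from_rotvec(s['orientation']);pos=np.array(s['position']);M=T.as_matrix()
    cur=np.degrees(np.arctan2(M[1,0],M[0,0]));dr=0 if xang is None else (xang-cur+180)%360-180
    d=np.array(p)-pos;n=n or int(max(np.ceil(abs(dr)/rmax),np.ceil(np.linalg.norm(d)/smax),1))
    print('cur',cur.round(1),'turn',-dr.round(1) if dr else 0,'n',n)
    for i in range(n):
        a=np.radians(cur+dr*i/n);tx=np.array([np.cos(a),np.sin(a),0]);ty=np.array([np.sin(a),-np.cos(a),0])
        v=d/n;print('{"x": %.4f, "y": %.4f, "z": %.4f, "rx": 0, "ry": 0, "rz": %.1f, "grip": %g},'%(v@tx,v@ty,-v[2],-dr/n,grip))
E
python3 -c "
from h import *
plan([.4136,-.1915,.09],192.5)"
```

```text
cur 101.1 turn -91.4 n 11
{"x": 0.0157, "y": -0.0051, "z": 0.0276, "rx": 0, "ry": 0, "rz": -8.3, "grip": 0},
{"x": 0.0163, "y": -0.0028, "z": 0.0276, "rx": 0, "ry": 0, "rz": -8.3, "grip": 0},
{"x": 0.0165, "y": -0.0004, "z": 0.0276, "rx": 0, "ry": 0, "rz": -8.3, "grip": 0},
{"x": 0.0164, "y": 0.0020, "z": 0.0276, "rx": 0, "ry": 0, "rz": -8.3, "grip": 0},
{"x": 0.0159, "y": 0.0044, "z": 0.0276, "rx": 0, "ry": 0, "rz": -8.3, "grip": 0},
{"x": 0.0151, "y": 0.0066, "z": 0.0276, "rx": 0, "ry": 0, "rz": -8.3, "grip": 0},
{"x": 0.0140, "y": 0.0087, "z": 0.0276, "rx": 0, "ry": 0, "rz": -8.3, "grip": 0},
{"x": 0.0126, "y": 0.0107, "z": 0.0276, "rx": 0, "ry": 0, "rz": -8.3, "grip": 0},
{"x": 0.0109, "y": 0.0124, "z": 0.0276, "rx": 0, "ry": 0, "rz": -8.3, "grip": 0},
{"x": 0.0090, "y": 0.0138, "z": 0.0276, "rx": 0, "ry": 0, "rz": -8.3, "grip": 0},
{"x": 0.0069, "y": 0.0150, "z": 0.0276, "rx": 0, "ry": 0, "rz": -8.3, "grip": 0},
```

move_arm --motion '[{"x": 0.0157, "y": -0.0051, "z": 0.0276, "rx": 0, "ry": 0, "rz": -8.3, "grip": 0.3}, {"x": 0.0163, "y": -0.0028, "z": 0.0276, "rx": 0, "ry": 0, "rz": -8.3, "grip": 0.3}, {"x": 0.0165, "y": -0.0004, "z": 0.0276, "rx": 0, "ry": 0, "rz": -8.3, "grip": 0.3}, {"x": 0.0164, "y": 0.002, "z": 0.0276, "rx": 0, "ry": 0, "rz": -8.3, "grip": 0.3}, {"x": 0.0159, "y": 0.0044, "z": 0.0276, "rx": 0, "ry": 0, "rz": -8.3, "grip": 0.3}, {"x": 0.0151, "y": 0.0066, "z": 0.0276, "rx": 0, "ry": 0, "rz": -8.3, "grip": 0.3}, {"x": 0.014, "y": 0.0087, "z": 0.0276, "rx": 0, "ry": 0, "rz": -8.3, "grip": 0.3}, {"x": 0.0126, "y": 0.0107, "z": 0.0276, "rx": 0, "ry": 0, "rz": -8.3, "grip": 0.3}, {"x": 0.0109, "y": 0.0124, "z": 0.0276, "rx": 0, "ry": 0, "rz": -8.3, "grip": 0.3}, {"x": 0.009, "y": 0.0138, "z": 0.0276, "rx": 0, "ry": 0, "rz": -8.3, "grip": 0.3}, {"x": 0.0069, "y": 0.015, "z": 0.0276, "rx": 0, "ry": 0, "rz": -8.3, "grip": 0.3}, {"x": 0, "y": 0, "z": 0, "rx": 0, "ry": 0, "rz": 0, "grip": 0.3}]'

```text
t: 11.38
position: [0.4119, -0.1904, 0.0892]
orientation: [0.339, -3.12, -0.004]
contact_force: [-0.5, -0.8, 0.3]
grip_width: 0.0612
grip_force: 0.0
```

```bash
python3 - <<'E'
from h import *
to([.4136,-.1915,.007])
a=snap('wrist','w5.png')
print(proj('wrist',[[.4136,-.1918,.027]]),proj('wrist',state()['position']))
E
```

```text
t 11.38 pos [ 0.4119 -0.1904  0.0892] x-ang -167.6 zdir [-0.004  0.002 -1.   ] F [-0.5 -0.8  0.3] w 0.0612 gf 0.0
delta tool [-0.0017 -0.0016  0.0822]
[[251.57556813 201.23217028]] [[250.96684671 234.20921763]]
```

View pics/w5.png

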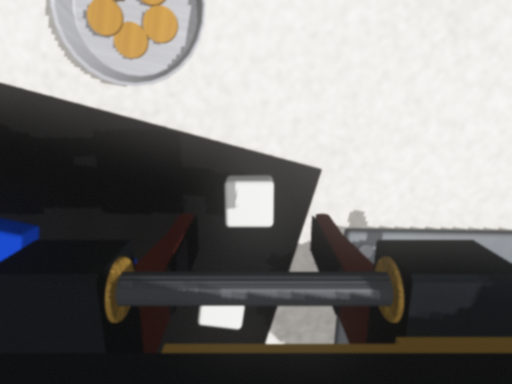

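Block is centred at (250,203), as predicted. Grasp and lift.

move_arm --motion '[{"x": -0.001, "y": -0.001, "z": 0.041, "rx": 0, "ry": 0, "rz": 0, "grip": 0.3}, {"x": 0, "y": 0, "z": 0.041, "rx": 0, "ry": 0, "rz": 0, "grip": 0.3}, {"x": 0, "y": 0, "z": 0, "rx": 0, "ry": 0, "rz": 0, "grip": 0.8}, {"x": 0, "y": 0, "z": 0, "rx": 0, "ry": 0, "rz": 0, "grip": 0.8}, {"x": 0, "y": 0, "z": 0, "rx": 0, "ry": 0, "rz": 0, "grip": 0.8}, {"x": 0, "y": 0, "z": -0.05, "rx": 0, "ry": 0, "rz": 0, "grip": 0.8}, {"x": 0, "y": 0, "z": -0.055, "rx": 0, "ry": 0, "rz": 0, "grip": 0.8}, {"x": 0, "y": 0, "z": -0.055, "rx": 0, "ry": 0, "rz": 0, "grip": 0.8}, {"x": 0, "y": 0, "z": -0.055, "rx": 0, "ry": 0, "rz": 0, "grip": 0.8}, {"x": 0, "y": 0, "z": 0, "rx": 0, "ry": 0, "rz": 0, "grip": 0.8}]' --squeeze 20

```text
t: 12.68
position: [0.4174, -0.195, 0.2286]
orientation: [-0.336, 3.114, -0.01]
contact_force: [-0.3, -0.3, -1.0]
grip_width: 0.0355
grip_force: 20.0
```

```bash
cat >> h.py <<'E'
FO=np.array([.479,.0125,0]);FY=np.radians(11.5);FR=R.from_euler('z',FY).as_matrix()
def F(x,y,z): return FO+FR@np.array([x,y,z])
E
python3 -c "
from h import *
pose();plan(F(-.022,0,.22),191.5)"
```

```text
t 12.68 pos [ 0.4174 -0.195   0.2286] x-ang -167.7 zdir [ 0.01  -0.005 -1.   ] F [-0.3 -0.3 -1. ] w 0.0355 gf 20.0
cur -167.7 turn 0.8 n 4
{"x": -0.0206, "y": 0.0475, "z": 0.0022, "rx": 0, "ry": 0, "rz": 0.2, "grip": 0},
{"x": -0.0204, "y": 0.0476, "z": 0.0022, "rx": 0, "ry": 0, "rz": 0.2, "grip": 0},
{"x": -0.0203, "y": 0.0476, "z": 0.0022, "rx": 0, "ry": 0, "rz": 0.2, "grip": 0},
{"x": -0.0201, "y": 0.0477, "z": 0.0022, "rx": 0, "ry": 0, "rz": 0.2, "grip": 0},
```

move_arm --motion '[{"x": -0.0204, "y": 0.0476, "z": 0.002, "rx": 0, "ry": 0, "rz": 0, "grip": 0.8}, {"x": -0.0204, "y": 0.0476, "z": 0.002, "rx": 0, "ry": 0, "rz": 0, "grip": 0.8}, {"x": -0.0204, "y": 0.0476, "z": 0.002, "rx": 0, "ry": 0, "rz": 0.4, "grip": 0.8}, {"x": -0.0204, "y": 0.0476, "z": 0.002, "rx": 0, "ry": 0, "rz": 0.4, "grip": 0.8}, {"x": 0, "y": 0, "z": 0, "rx": 0, "ry": 0, "rz": 0, "grip": 0.8}, {"x": 0, "y": 0, "z": 0, "rx": 0, "ry": 0, "rz": 0, "grip": 0.8}]'

```text
t: 13.42
position: [0.4536, 0.0095, 0.2148]
orientation: [0.317, -3.125, 0.0]
contact_force: [-0.3, -0.8, 0.3]
grip_width: 0.0357
grip_force: 20.0
```

```bash
python3 - <<'E'
from h import *
to(F(-.022,0,.085));P=camera_params('wrist');a=snapshot('wrist').copy()
th=np.linspace(0,2*np.pi,100)
for rr,col in((.058,(255,0,0)),(.053,(255,255,0))):
    q=proj('wrist',[F(rr*np.cos(t),rr*np.sin(t),.15) for t in th],P)
    cv2.polylines(a,[q.round().astype(int)],True,col,1)
cv2.imwrite('pics/w6.png',a[:,:,::-1])
E
```

```text
t 13.43 pos [0.4536 0.0095 0.2148] x-ang -168.43 zdir [-0.001 -0.    -1.   ] F [-0.3 -0.8  0.3] w 0.0357 gf 20.0
delta tool [-0.0035 -0.0021  0.1298]
```

View pics/w6.png

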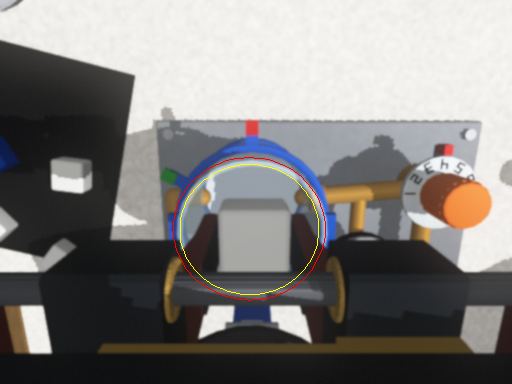

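Block held, over the bowl; predicted rim circle coincides with the rim at (250,225). Lower and release.

move_arm --motion '[{"x": -0.0035, "y": -0.002, "z": 0.02, "rx": 0, "ry": 0, "rz": 0, "grip": 0.8}, {"x": 0, "y": 0, "z": 0.04, "rx": 0, "ry": 0, "rz": 0, "grip": 0.8}, {"x": 0, "y": 0, "z": 0.04, "rx": 0, "ry": 0, "rz": 0, "grip": 0.8}, {"x": 0, "y": 0, "z": 0.029, "rx": 0, "ry": 0, "rz": 0, "grip": 0.8}, {"x": 0, "y": 0, "z": 0, "rx": 0, "ry": 0, "rz": 0, "grip": 0.8}, {"x": 0, "y": 0, "z": 0, "rx": 0, "ry": 0, "rz": 0, "grip": 0.46}, {"x": 0, "y": 0, "z": 0, "rx": 0, "ry": 0, "rz": 0, "grip": 0.46}, {"x": 0, "y": 0, "z": -0.04, "rx": 0, "ry": 0, "rz": 0, "grip": 0.46}, {"x": 0, "y": 0, "z": -0.05, "rx": 0, "ry": 0, "rz": 0, "grip": 0.46}, {"x": 0, "y": 0, "z": -0.05, "rx": 0, "ry": 0, "rz": 0, "grip": 0.3}, {"x": 0, "y": 0, "z": 0, "rx": 0, "ry": 0, "rz": 0, "grip": 0.3}]'

```text
t: 14.85
position: [0.4609, 0.0084, 0.2308]
orientation: [-0.315, 3.116, -0.002]
contact_force: [-0.2, -0.0, -0.9]
grip_width: 0.061
grip_force: 0.0
```

```bash
python3 - <<'E'
from h import *
P=camera_params('top');a=snap('top','t5.png')
from h import *
r=rect(a,'top',P,.34,.66,-.44,-.12,.027)
h=cv2.cvtColor(r,cv2.COLOR_RGB2HSV);m=cv2.morphologyEx(cv2.inRange(h,(0,0,100),(180,70,255)),cv2.MORPH_OPEN,np.ones((7,7)))
for c in cv2.findContours(m,cv2.RETR_EXTERNAL,cv2.CHAIN_APPROX_NONE)[0]:
    (u,v),wh,an=cv2.minAreaRect(c)
    if 25<wh[0]<60: print(round(.66-v*.001,4),round(-.12-u*.001,4),wh)
pose();plan([.5037,-.194,.09],184.4,grip=.3)
E
```

```text
t 14.9 pos [0.4593 0.0084 0.2286] x-ang -168.47 zdir [ 0.006 -0.    -1.   ] F [-0.3 -0.8 -0.4] w 0.0613 gf 0.0
cur -168.5 turn 7.1 n 5
{"x": -0.0006, "y": -0.0414, "z": 0.0277, "rx": 0, "ry": 0, "rz": 1.4, "grip": 0.3},
{"x": -0.0016, "y": -0.0414, "z": 0.0277, "rx": 0, "ry": 0, "rz": 1.4, "grip": 0.3},
{"x": -0.0027, "y": -0.0414, "z": 0.0277, "rx": 0, "ry": 0, "rz": 1.4, "grip": 0.3},
{"x": -0.0037, "y": -0.0413, "z": 0.0277, "rx": 0, "ry": 0, "rz": 1.4, "grip": 0.3},
{"x": -0.0047, "y": -0.0412, "z": 0.0277, "rx": 0, "ry": 0, "rz": 1.4, "grip": 0.3},
```

move_arm --motion '[{"x": -0.001, "y": -0.041, "z": 0, "rx": 0, "ry": 0, "rz": 1.4, "grip": 0.3}, {"x": -0.002, "y": -0.041, "z": 0, "rx": 0, "ry": 0, "rz": 1.4, "grip": 0.3}, {"x": -0.003, "y": -0.041, "z": 0, "rx": 0, "ry": 0, "rz": 1.4, "grip": 0.3}, {"x": -0.004, "y": -0.041, "z": 0.02, "rx": 0, "ry": 0, "rz": 1.4, "grip": 0.3}, {"x": -0.005, "y": -0.041, "z": 0.04, "rx": 0, "ry": 0, "rz": 1.4, "grip": 0.3}, {"x": 0, "y": 0, "z": 0.045, "rx": 0, "ry": 0, "rz": 0, "grip": 0.3}, {"x": 0, "y": 0, "z": 0.035, "rx": 0, "ry": 0, "rz": 0, "grip": 0.3}, {"x": 0, "y": 0, "z": 0, "rx": 0, "ry": 0, "rz": 0, "grip": 0.3}, {"x": 0, "y": 0, "z": 0, "rx": 0, "ry": 0, "rz": 0, "grip": 0.3}]'

```text
t: 16.02
position: [0.5041, -0.1921, 0.0865]
orientation: [-0.124, 3.139, -0.0]
contact_force: [0.0, -0.3, 0.6]
grip_width: 0.0615
grip_force: 0.0
```

```bash
cat >> h.py <<'E'
def chk(x,y,fn=None,z=.027,go=.007):
    P=camera_params('wrist');a=snapshot('wrist');r=rect(a,'wrist',P,x-.06,x+.06,y-.06,y+.06,z,.0005)
    if fn: cv2.imwrite('pics/'+fn,r[:,:,::-1])
    h=cv2.cvtColor(r,cv2.COLOR_RGB2HSV);m=cv2.morphologyEx(cv2.inRange(h,(0,0,100),(180,70,255)),cv2.MORPH_OPEN,np.ones((9,9)))
    for c in cv2.findContours(m,cv2.RETR_EXTERNAL,cv2.CHAIN_APPROX_NONE)[0]:
        (u,v),wh,an=cv2.minAreaRect(c)
        if 55<wh[0]<110 and 55<wh[1]<110:
            b=cv2.boxPoints(((u,v),wh,an));e=b[1]-b[0];X,Y=x+.06-v*.0005,y+.06-u*.0005
            print('block',round(X,4),round(Y,4),np.round(np.array(wh)/2,1),'th',round(np.degrees(np.arctan2(-e[0],-e[1]))%90,1));to([X,Y,go])
E
python3 -c "
from h import *
to([.5037,-.194,.007]);chk(.5037,-.194)"
```

```text
t 16.02 pos [ 0.5041 -0.1921  0.0865] x-ang -175.47 zdir [ 0. -0. -1.] F [ 0.  -0.3  0.6] w 0.0615 gf 0.0
delta tool [ 0.0006 -0.0019  0.0795]
block 0.5024 -0.1945 [39.8 36.5] th 4.5
t 16.07 pos [ 0.5046 -0.1922  0.0871] x-ang -175.46 zdir [ 0.001 -0.001 -1.   ] F [ 0.4  0.4 -1.1] w 0.0613 gf 0.0
delta tool [ 0.0026 -0.002   0.0801]
```

move_arm --motion '[{"x": 0.001, "y": -0.002, "z": 0.04, "rx": 0, "ry": 0, "rz": 0, "grip": 0.3}, {"x": 0, "y": 0, "z": 0.04, "rx": 0, "ry": 0, "rz": 0, "grip": 0.3}, {"x": 0, "y": 0, "z": 0, "rx": 0, "ry": 0, "rz": 0, "grip": 0.8}, {"x": 0, "y": 0, "z": 0, "rx": 0, "ry": 0, "rz": 0, "grip": 0.8}, {"x": 0, "y": 0, "z": 0, "rx": 0, "ry": 0, "rz": 0, "grip": 0.8}, {"x": 0, "y": 0, "z": -0.05, "rx": 0, "ry": 0, "rz": 0, "grip": 0.8}, {"x": 0, "y": 0, "z": -0.055, "rx": 0, "ry": 0, "rz": 0, "grip": 0.8}, {"x": 0, "y": 0, "z": -0.055, "rx": 0, "ry": 0, "rz": 0, "grip": 0.8}, {"x": 0, "y": 0, "z": -0.055, "rx": 0, "ry": 0, "rz": 0, "grip": 0.8}, {"x": 0, "y": 0, "z": 0, "rx": 0, "ry": 0, "rz": 0, "grip": 0.8}]' --squeeze 20

```text
t: 17.32
position: [0.5057, -0.1952, 0.2269]
orientation: [-0.124, 3.13, -0.007]
contact_force: [0.2, 0.5, -0.6]
grip_width: 0.0358
grip_force: 20.0
```

```bash
python3 -c "
from h import *
pose();plan(F(.012,0,.22),191.5,grip=.8)"
```

```text
t 17.32 pos [ 0.5057 -0.1952  0.2269] x-ang -175.48 zdir [ 0.01  -0.004 -1.   ] F [ 0.2  0.5 -0.6] w 0.0358 gf 20.0
cur -175.5 turn -7.0 n 5
{"x": -0.0003, "y": 0.0421, "z": 0.0014, "rx": 0, "ry": 0, "rz": -1.4, "grip": 0.8},
{"x": -0.0014, "y": 0.0421, "z": 0.0014, "rx": 0, "ry": 0, "rz": -1.4, "grip": 0.8},
{"x": -0.0024, "y": 0.0421, "z": 0.0014, "rx": 0, "ry": 0, "rz": -1.4, "grip": 0.8},
{"x": -0.0034, "y": 0.0420, "z": 0.0014, "rx": 0, "ry": 0, "rz": -1.4, "grip": 0.8},
{"x": -0.0044, "y": 0.0419, "z": 0.0014, "rx": 0, "ry": 0, "rz": -1.4, "grip": 0.8},
```

move_arm --motion '[{"x": -0.0003, "y": 0.042, "z": 0.001, "rx": 0, "ry": 0, "rz": -1.4, "grip": 0.8}, {"x": -0.0014, "y": 0.042, "z": 0.001, "rx": 0, "ry": 0, "rz": -1.4, "grip": 0.8}, {"x": -0.0024, "y": 0.042, "z": 0.001, "rx": 0, "ry": 0, "rz": -1.4, "grip": 0.8}, {"x": -0.0034, "y": 0.042, "z": 0.001, "rx": 0, "ry": 0, "rz": -1.4, "grip": 0.8}, {"x": -0.0044, "y": 0.042, "z": 0.001, "rx": 0, "ry": 0, "rz": -1.4, "grip": 0.8}, {"x": 0, "y": 0, "z": 0, "rx": 0, "ry": 0, "rz": 0, "grip": 0.8}, {"x": 0, "y": 0, "z": 0, "rx": 0, "ry": 0, "rz": 0, "grip": 0.8}]'

```text
t: 18.2
position: [0.4877, 0.0156, 0.2158]
orientation: [0.316, -3.125, 0.0]
contact_force: [-0.3, 0.4, -0.5]
grip_width: 0.0358
grip_force: 20.0
```

```bash
python3 -c "
from h import *
to(F(.012,0,.085))"
```

```text
t 18.2 pos [0.4877 0.0156 0.2158] x-ang -168.45 zdir [-0.001 -0.    -1.   ] F [-0.3  0.4 -0.5] w 0.0358 gf 20.0
delta tool [-0.0029 -0.0013  0.1308]
```

move_arm --motion '[{"x": -0.002, "y": -0.001, "z": 0.02, "rx": 0, "ry": 0, "rz": 0, "grip": 0.8}, {"x": 0, "y": 0, "z": 0.04, "rx": 0, "ry": 0, "rz": 0, "grip": 0.8}, {"x": 0, "y": 0, "z": 0.04, "rx": 0, "ry": 0, "rz": 0, "grip": 0.8}, {"x": 0, "y": 0, "z": 0.03, "rx": 0, "ry": 0, "rz": 0, "grip": 0.8}, {"x": 0, "y": 0, "z": 0, "rx": 0, "ry": 0, "rz": 0, "grip": 0.8}, {"x": 0, "y": 0, "z": 0, "rx": 0, "ry": 0, "rz": 0, "grip": 0.46}, {"x": 0, "y": 0, "z": 0, "rx": 0, "ry": 0, "rz": 0, "grip": 0.46}, {"x": 0, "y": 0, "z": -0.04, "rx": 0, "ry": 0, "rz": 0, "grip": 0.46}, {"x": 0, "y": 0, "z": -0.05, "rx": 0, "ry": 0, "rz": 0, "grip": 0.46}, {"x": 0, "y": 0, "z": -0.05, "rx": 0, "ry": 0, "rz": 0, "grip": 0.3}, {"x": 0, "y": 0, "z": 0, "rx": 0, "ry": 0, "rz": 0, "grip": 0.3}]'

```text
t: 19.58
position: [0.4932, 0.0152, 0.2311]
orientation: [-0.314, 3.116, -0.002]
contact_force: [0.2, 0.2, -0.3]
grip_width: 0.0608
grip_force: 0.0
```

```bash
python3 -c "
from h import *
pose();plan([.5851,-.2005,.20],150.9,grip=.3)"
```

```text
t 19.57 pos [0.4932 0.0152 0.2311] x-ang -168.47 zdir [ 0.01  0.   -1.  ] F [ 0.2  0.2 -0.3] w 0.0608 gf 0.0
cur -168.5 turn 40.6 n 5
{"x": -0.0094, "y": -0.0459, "z": 0.0062, "rx": 0, "ry": 0, "rz": 8.1, "grip": 0.3},
{"x": -0.0158, "y": -0.0442, "z": 0.0062, "rx": 0, "ry": 0, "rz": 8.1, "grip": 0.3},
{"x": -0.0219, "y": -0.0415, "z": 0.0062, "rx": 0, "ry": 0, "rz": 8.1, "grip": 0.3},
{"x": -0.0275, "y": -0.0380, "z": 0.0062, "rx": 0, "ry": 0, "rz": 8.1, "grip": 0.3},
{"x": -0.0326, "y": -0.0337, "z": 0.0062, "rx": 0, "ry": 0, "rz": 8.1, "grip": 0.3},
```

move_arm --motion '[{"x": 0, "y": -0.05, "z": -0.01, "rx": 0, "ry": 0, "rz": 0, "grip": 0.3}, {"x": 0, "y": -0.05, "z": -0.01, "rx": 0, "ry": 0, "rz": 0, "grip": 0.3}, {"x": 0, "y": -0.05, "z": 0, "rx": 0, "ry": 0, "rz": 0, "grip": 0.3}, {"x": -0.0235, "y": -0.04, "z": 0.01, "rx": 0, "ry": 0, "rz": 0, "grip": 0.3}, {"x": -0.0235, "y": -0.04, "z": 0.01, "rx": 0, "ry": 0, "rz": 0, "grip": 0.3}, {"x": 0, "y": 0, "z": 0.028, "rx": 0, "ry": 0, "rz": 8.1, "grip": 0.3}, {"x": 0, "y": 0, "z": 0.028, "rx": 0, "ry": 0, "rz": 8.1, "grip": 0.3}, {"x": 0, "y": 0, "z": 0.028, "rx": 0, "ry": 0, "rz": 8.1, "grip": 0.3}, {"x": 0, "y": 0, "z": 0.028, "rx": 0, "ry": 0, "rz": 8.1, "grip": 0.3}, {"x": 0, "y": 0, "z": 0.028, "rx": 0, "ry": 0, "rz": 8.1, "grip": 0.3}, {"x": 0, "y": 0, "z": 0, "rx": 0, "ry": 0, "rz": 0, "grip": 0.3}, {"x": 0, "y": 0, "z": 0, "rx": 0, "ry": 0, "rz": 0, "grip": 0.3}]'

```text
t: 21.08
position: [0.5826, -0.2009, 0.0867]
orientation: [0.782, 3.042, -0.0]
contact_force: [1.7, 0.6, 0.3]
grip_width: 0.0621
grip_force: 0.0
```

```bash
python3 -c "
from h import *
to([.5851,-.2005,.007]);chk(.585,-.20)"
```

```text
t 21.07 pos [ 0.5826 -0.2009  0.0867] x-ang 151.18 zdir [ 0.001 -0.    -1.   ] F [1.7 0.6 0.3] w 0.0621 gf 0.0
delta tool [-0.002   0.0016  0.0797]
```

```bash
python3 -c "
from h import *
snap('wrist','w7.png')"
```

```text
(no output)
```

View pics/w7.png

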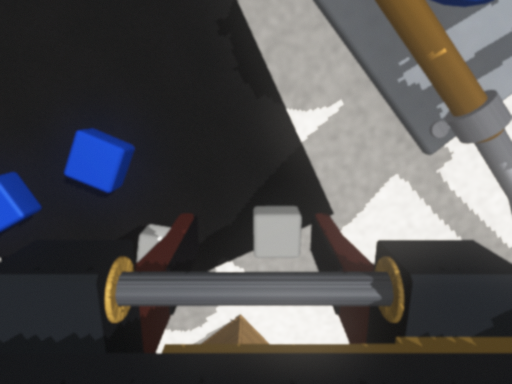

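The block now shows at (277,232): it was knocked aside. Measuring anew.

```bash
python3 -c "
from h import *
g=atz('wrist',[[277,233],[254,214],[299,214],[301,257],[254,257]],.027);print(g.round(4));e=g[2]-g[1];print(np.degrees(np.arctan2(e[1],e[0]))%90,np.linalg.norm(e),np.linalg.norm(g[3]-g[2]))
to([*g[0,:2],.007])"
```

```text
[[ 0.6122 -0.1968  0.027 ]
 [ 0.5908 -0.2047  0.027 ]
 [ 0.6068 -0.1756  0.027 ]
 [ 0.6385 -0.1899  0.027 ]
 [ 0.6211 -0.2214  0.027 ]]
61.1568571052621 0.03322327631350499 0.03480535852603719
t 21.18 pos [ 0.5831 -0.2011  0.0873] x-ang 151.12 zdir [ 0.002 -0.001 -1.   ] F [-0.3  0.  -0.6] w 0.0615 gf 0.0
delta tool [-0.0233  0.0178  0.0804]
```

move_arm --motion '[{"x": -0.024, "y": 0.018, "z": 0, "rx": 0, "ry": 0, "rz": 0, "grip": 0.3}, {"x": 0, "y": 0, "z": 0.04, "rx": 0, "ry": 0, "rz": 0, "grip": 0.3}, {"x": 0, "y": 0, "z": 0.04, "rx": 0, "ry": 0, "rz": 0, "grip": 0.3}, {"x": 0, "y": 0, "z": 0, "rx": 0, "ry": 0, "rz": 0, "grip": 0.8}, {"x": 0, "y": 0, "z": 0, "rx": 0, "ry": 0, "rz": 0, "grip": 0.8}, {"x": 0, "y": 0, "z": 0, "rx": 0, "ry": 0, "rz": 0, "grip": 0.8}, {"x": 0, "y": 0, "z": -0.05, "rx": 0, "ry": 0, "rz": 0, "grip": 0.8}, {"x": 0, "y": 0, "z": -0.055, "rx": 0, "ry": 0, "rz": 0, "grip": 0.8}, {"x": 0, "y": 0, "z": -0.055, "rx": 0, "ry": 0, "rz": 0, "grip": 0.8}, {"x": 0, "y": 0, "z": -0.055, "rx": 0, "ry": 0, "rz": 0, "grip": 0.8}, {"x": 0, "y": 0, "z": 0, "rx": 0, "ry": 0, "rz": 0, "grip": 0.8}]' --squeeze 20

```text
t: 22.55
position: [0.6148, -0.1976, 0.2273]
orientation: [0.783, 3.032, -0.001]
contact_force: [-0.2, -0.8, -1.5]
grip_width: 0.0363
grip_force: 20.0
```

```bash
python3 -c "
from h import *
pose();plan(F(-.015,-.16,.25),191.5,grip=.8)"
```

```text
t 22.55 pos [ 0.6148 -0.1976  0.2273] x-ang 151.03 zdir [ 0.01  -0.003 -1.   ] F [-0.2 -0.8 -1.5] w 0.0363 gf 20.0
cur 151.0 turn -40.5 n 5
{"x": 0.0256, "y": -0.0027, "z": -0.0045, "rx": 0, "ry": 0, "rz": -8.1, "grip": 0.8},
{"x": 0.0257, "y": 0.0010, "z": -0.0045, "rx": 0, "ry": 0, "rz": -8.1, "grip": 0.8},
{"x": 0.0254, "y": 0.0046, "z": -0.0045, "rx": 0, "ry": 0, "rz": -8.1, "grip": 0.8},
{"x": 0.0245, "y": 0.0081, "z": -0.0045, "rx": 0, "ry": 0, "rz": -8.1, "grip": 0.8},
{"x": 0.0231, "y": 0.0115, "z": -0.0045, "rx": 0, "ry": 0, "rz": -8.1, "grip": 0.8},
```

move_arm --motion '[{"x": 0.0256, "y": -0.0027, "z": -0.004, "rx": 0, "ry": 0, "rz": -8.1, "grip": 0.8}, {"x": 0.0257, "y": 0.001, "z": -0.004, "rx": 0, "ry": 0, "rz": -8.1, "grip": 0.8}, {"x": 0.0254, "y": 0.0046, "z": -0.004, "rx": 0, "ry": 0, "rz": -8.1, "grip": 0.8}, {"x": 0.0245, "y": 0.0081, "z": -0.004, "rx": 0, "ry": 0, "rz": -8.1, "grip": 0.8}, {"x": 0.0231, "y": 0.0115, "z": -0.004, "rx": 0, "ry": 0, "rz": -8.1, "grip": 0.8}, {"x": 0.001, "y": 0.053, "z": 0, "rx": 0, "ry": 0, "rz": 0, "grip": 0.8}, {"x": 0.001, "y": 0.053, "z": 0, "rx": 0, "ry": 0, "rz": 0, "grip": 0.8}, {"x": 0.001, "y": 0.053, "z": 0, "rx": 0, "ry": 0, "rz": 0, "grip": 0.8}, {"x": 0, "y": 0, "z": 0, "rx": 0, "ry": 0, "rz": 0, "grip": 0.8}, {"x": 0, "y": 0, "z": 0, "rx": 0, "ry": 0, "rz": 0, "grip": 0.8}]'

```text
t: 23.8
position: [0.4584, 0.0088, 0.2407]
orientation: [0.317, -3.125, 0.0]
contact_force: [-0.9, -0.4, -0.5]
grip_width: 0.036
grip_force: 20.0
```

```bash
python3 -c "
from h import *
to(F(-.019,0,.09));
snap('wrist','w8.png')"
```

```text
t 23.8 pos [0.4584 0.0088 0.2407] x-ang -168.42 zdir [-0.001 -0.    -1.   ] F [-0.9 -0.4 -0.5] w 0.036 gf 20.0
delta tool [-0.002  -0.0005  0.1507]
```

View pics/w8.png

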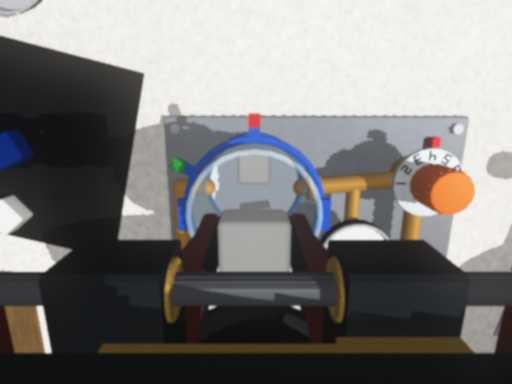

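Block 1 lies in the bowl at (254,167). Release the third; from now on I work with numbers only (picture budget spent).

move_arm --motion '[{"x": -0.001, "y": 0, "z": 0.04, "rx": 0, "ry": 0, "rz": 0, "grip": 0.8}, {"x": 0, "y": 0, "z": 0.04, "rx": 0, "ry": 0, "rz": 0, "grip": 0.8}, {"x": 0, "y": 0, "z": 0.04, "rx": 0, "ry": 0, "rz": 0, "grip": 0.8}, {"x": 0, "y": 0, "z": 0.032, "rx": 0, "ry": 0, "rz": 0, "grip": 0.8}, {"x": 0, "y": 0, "z": 0, "rx": 0, "ry": 0, "rz": 0, "grip": 0.8}, {"x": 0, "y": 0, "z": 0, "rx": 0, "ry": 0, "rz": 0, "grip": 0.46}, {"x": 0, "y": 0, "z": 0, "rx": 0, "ry": 0, "rz": 0, "grip": 0.46}, {"x": 0, "y": 0, "z": -0.04, "rx": 0, "ry": 0, "rz": 0, "grip": 0.46}, {"x": 0, "y": 0, "z": -0.05, "rx": 0, "ry": 0, "rz": 0, "grip": 0.46}, {"x": 0, "y": 0, "z": -0.05, "rx": 0, "ry": 0, "rz": 0, "grip": 0.3}, {"x": 0, "y": -0.03, "z": -0.04, "rx": 0, "ry": 0, "rz": 0, "grip": 0.3}, {"x": 0, "y": -0.05, "z": -0.04, "rx": 0, "ry": 0, "rz": 0, "grip": 0.3}]'

```text
t: 25.35
position: [0.4756, -0.0682, 0.3114]
orientation: [-0.319, 3.122, -0.001]
contact_force: [1.4, -0.2, 0.2]
grip_width: 0.0615
grip_force: 0.0
```

```bash
python3 -c "
from h import *
pose();plan([.586,-.284,.25],141.3,grip=.3)"
```

```text
t 25.35 pos [ 0.4756 -0.0682  0.3114] x-ang -168.33 zdir [ 0.003 -0.    -1.   ] F [ 1.4 -0.2  0.2] w 0.0615 gf 0.0
cur -168.3 turn 50.4 n 6
{"x": -0.0107, "y": -0.0390, "z": 0.0102, "rx": 0, "ry": 0, "rz": 8.4, "grip": 0.3},
{"x": -0.0163, "y": -0.0370, "z": 0.0102, "rx": 0, "ry": 0, "rz": 8.4, "grip": 0.3},
{"x": -0.0215, "y": -0.0342, "z": 0.0102, "rx": 0, "ry": 0, "rz": 8.4, "grip": 0.3},
{"x": -0.0263, "y": -0.0307, "z": 0.0102, "rx": 0, "ry": 0, "rz": 8.4, "grip": 0.3},
{"x": -0.0305, "y": -0.0265, "z": 0.0102, "rx": 0, "ry": 0, "rz": 8.4, "grip": 0.3},
{"x": -0.0340, "y": -0.0218, "z": 0.0102, "rx": 0, "ry": 0, "rz": 8.4, "grip": 0.3},
```

move_arm --motion '[{"x": -0.0107, "y": -0.039, "z": 0, "rx": 0, "ry": 0, "rz": 8.4, "grip": 0.3}, {"x": -0.0163, "y": -0.037, "z": 0, "rx": 0, "ry": 0, "rz": 8.4, "grip": 0.3}, {"x": -0.0215, "y": -0.0342, "z": 0.02, "rx": 0, "ry": 0, "rz": 8.4, "grip": 0.3}, {"x": -0.0263, "y": -0.0307, "z": 0.04, "rx": 0, "ry": 0, "rz": 8.4, "grip": 0.3}, {"x": -0.0305, "y": -0.0265, "z": 0.04, "rx": 0, "ry": 0, "rz": 8.4, "grip": 0.3}, {"x": -0.034, "y": -0.0218, "z": 0.04, "rx": 0, "ry": 0, "rz": 8.4, "grip": 0.3}, {"x": 0, "y": 0, "z": 0.04, "rx": 0, "ry": 0, "rz": 0, "grip": 0.3}, {"x": 0, "y": 0, "z": 0.04, "rx": 0, "ry": 0, "rz": 0, "grip": 0.3}, {"x": 0, "y": 0, "z": 0, "rx": 0, "ry": 0, "rz": 0, "grip": 0.3}, {"x": 0, "y": 0, "z": 0, "rx": 0, "ry": 0, "rz": 0, "grip": 0.3}]'

```text
t: 26.6
position: [0.5862, -0.2848, 0.0903]
orientation: [1.044, 2.96, -0.001]
contact_force: [0.8, -1.0, 0.9]
grip_width: 0.0616
grip_force: 0.0
```

```bash
python3 -c "
from h import *
to([.586,-.284,.007]);chk(.586,-.284,'k8.png')"
```

```text
t 26.6 pos [ 0.5862 -0.2848  0.0903] x-ang 141.13 zdir [ 0.002 -0.001 -1.   ] F [ 0.8 -1.   0.9] w 0.0616 gf 0.0
delta tool [0.0009 0.0005 0.0833]
block 0.5856 -0.2839 [36.8 40.7] th 50.9
t 26.65 pos [ 0.5866 -0.285   0.0908] x-ang 141.13 zdir [ 0.003 -0.002 -1.   ] F [-0.1  0.6 -0.5] w 0.0617 gf 0.0
delta tool [0.0017 0.0001 0.0838]
```

move_arm --motion '[{"x": 0, "y": 0, "z": 0.042, "rx": 0, "ry": 0, "rz": 0, "grip": 0.3}, {"x": 0, "y": 0, "z": 0.042, "rx": 0, "ry": 0, "rz": 0, "grip": 0.3}, {"x": 0, "y": 0, "z": 0, "rx": 0, "ry": 0, "rz": 0, "grip": 0.8}, {"x": 0, "y": 0, "z": 0, "rx": 0, "ry": 0, "rz": 0, "grip": 0.8}, {"x": 0, "y": 0, "z": 0, "rx": 0, "ry": 0, "rz": 0, "grip": 0.8}, {"x": 0, "y": 0, "z": -0.05, "rx": 0, "ry": 0, "rz": 0, "grip": 0.8}, {"x": 0, "y": 0, "z": -0.055, "rx": 0, "ry": 0, "rz": 0, "grip": 0.8}, {"x": 0, "y": 0, "z": -0.055, "rx": 0, "ry": 0, "rz": 0, "grip": 0.8}, {"x": 0, "y": 0, "z": -0.055, "rx": 0, "ry": 0, "rz": 0, "grip": 0.8}, {"x": 0, "y": 0, "z": 0, "rx": 0, "ry": 0, "rz": 0, "grip": 0.8}]' --squeeze 20

```text
t: 27.9
position: [0.5877, -0.2857, 0.2254]
orientation: [1.042, 2.953, -0.002]
contact_force: [0.4, -0.5, -0.9]
grip_width: 0.0359
grip_force: 20.0
```

```bash
python3 -c "
from h import *
pose();plan(F(-.01,-.16,.25),191.5,grip=.8)"
```

```text
t 27.9 pos [ 0.5877 -0.2857  0.2254] x-ang 141.12 zdir [ 0.009 -0.005 -1.   ] F [ 0.4 -0.5 -0.9] w 0.0359 gf 20.0
cur 141.1 turn -50.4 n 6
{"x": 0.0258, "y": 0.0090, "z": -0.0041, "rx": 0, "ry": 0, "rz": -8.4, "grip": 0.8},
{"x": 0.0242, "y": 0.0127, "z": -0.0041, "rx": 0, "ry": 0, "rz": -8.4, "grip": 0.8},
{"x": 0.0221, "y": 0.0161, "z": -0.0041, "rx": 0, "ry": 0, "rz": -8.4, "grip": 0.8},
{"x": 0.0195, "y": 0.0192, "z": -0.0041, "rx": 0, "ry": 0, "rz": -8.4, "grip": 0.8},
{"x": 0.0165, "y": 0.0218, "z": -0.0041, "rx": 0, "ry": 0, "rz": -8.4, "grip": 0.8},
{"x": 0.0132, "y": 0.0240, "z": -0.0041, "rx": 0, "ry": 0, "rz": -8.4, "grip": 0.8},
```

Then on to F(0.012, 0).

move_arm --motion '[{"x": 0.0258, "y": 0.009, "z": -0.004, "rx": 0, "ry": 0, "rz": -8.4, "grip": 0.8}, {"x": 0.0242, "y": 0.0127, "z": -0.004, "rx": 0, "ry": 0, "rz": -8.4, "grip": 0.8}, {"x": 0.0221, "y": 0.0161, "z": -0.004, "rx": 0, "ry": 0, "rz": -8.4, "grip": 0.8}, {"x": 0.0195, "y": 0.0192, "z": -0.004, "rx": 0, "ry": 0, "rz": -8.4, "grip": 0.8}, {"x": 0.0165, "y": 0.0218, "z": -0.004, "rx": 0, "ry": 0, "rz": -8.4, "grip": 0.8}, {"x": 0.0132, "y": 0.024, "z": -0.004, "rx": 0, "ry": 0, "rz": -8.4, "grip": 0.8}, {"x": -0.007, "y": 0.053, "z": 0, "rx": 0, "ry": 0, "rz": 0, "grip": 0.8}, {"x": -0.007, "y": 0.053, "z": 0, "rx": 0, "ry": 0, "rz": 0, "grip": 0.8}, {"x": -0.007, "y": 0.053, "z": 0, "rx": 0, "ry": 0, "rz": 0, "grip": 0.8}, {"x": 0, "y": 0, "z": 0, "rx": 0, "ry": 0, "rz": 0, "grip": 0.8}, {"x": 0, "y": 0, "z": 0, "rx": 0, "ry": 0, "rz": 0, "grip": 0.8}]'

```text
t: 29.28
position: [0.4869, 0.0149, 0.2426]
orientation: [0.317, -3.125, 0.0]
contact_force: [0.1, -0.2, -0.5]
grip_width: 0.036
grip_force: 20.0
```

```bash
python3 -c "
from h import *
to(F(.012,0,.09))"
```

```text
t 29.27 pos [0.4869 0.0149 0.2426] x-ang -168.42 zdir [-0.001 -0.    -1.   ] F [ 0.1 -0.2 -0.5] w 0.036 gf 20.0
delta tool [-0.004  -0.0008  0.1526]
```

move_arm --motion '[{"x": -0.003, "y": 0, "z": 0.04, "rx": 0, "ry": 0, "rz": 0, "grip": 0.8}, {"x": 0, "y": 0, "z": 0.04, "rx": 0, "ry": 0, "rz": 0, "grip": 0.8}, {"x": 0, "y": 0, "z": 0.04, "rx": 0, "ry": 0, "rz": 0, "grip": 0.8}, {"x": 0, "y": 0, "z": 0.032, "rx": 0, "ry": 0, "rz": 0, "grip": 0.8}, {"x": 0, "y": 0, "z": 0, "rx": 0, "ry": 0, "rz": 0, "grip": 0.8}, {"x": 0, "y": 0, "z": 0, "rx": 0, "ry": 0, "rz": 0, "grip": 0.46}, {"x": 0, "y": 0, "z": 0, "rx": 0, "ry": 0, "rz": 0, "grip": 0.46}, {"x": 0, "y": 0, "z": -0.04, "rx": 0, "ry": 0, "rz": 0, "grip": 0.46}, {"x": 0, "y": 0, "z": -0.05, "rx": 0, "ry": 0, "rz": 0, "grip": 0.46}, {"x": 0, "y": 0, "z": -0.055, "rx": 0, "ry": 0, "rz": 0, "grip": 0.3}, {"x": 0, "y": 0, "z": -0.055, "rx": 0, "ry": 0, "rz": 0, "grip": 0.3}, {"x": 0, "y": 0, "z": -0.055, "rx": 0, "ry": 0, "rz": 0, "grip": 0.3}]'

```text
t: 30.78
position: [0.49, 0.0156, 0.3496]
orientation: [-0.315, 3.123, -0.0]
contact_force: [0.6, 0.3, -0.2]
grip_width: 0.0616
grip_force: 0.0
```

move_arm --motion '[{"x": -0.03, "y": 0, "z": -0.045, "rx": 0, "ry": 0, "rz": 0, "grip": 0.3}, {"x": -0.03, "y": 0, "z": -0.01, "rx": 0, "ry": 0, "rz": 0, "grip": 0.3}, {"x": 0, "y": 0, "z": 0, "rx": 0, "ry": 0, "rz": 0, "grip": 0.3}, {"x": 0, "y": 0, "z": 0, "rx": 0, "ry": 0, "rz": 0, "grip": 0.3}]'

```text
t: 31.28
position: [0.5478, 0.0275, 0.4008]
orientation: [0.315, -3.125, 0.0]
contact_force: [0.7, -0.4, -0.3]
grip_width: 0.0613
grip_force: 0.0
```

```bash
python3 - <<'E'
from h import *
pose();P=camera_params('wrist');a=snap('wrist','w9.png')
# rectify in feeder frame at z=.08
n=30
for z in (.08,):
    g=np.arange(.055,-.056,-.005)
    for x in g:
        q=proj('wrist',[F(x,y,z) for y in g],P)
        row=''
        for (u,v) in q:
            u,v=int(round(u)),int(round(v))
            if not(0<=u<512 and 0<=v<384): row+=' ....';continue
            p=a[v,u].astype(int);row+=' %3d%s'%(p.sum()//3,'b' if p[2]-p[0]>25 else ' ')
        print('%4.0f'%(x*1000),row)
# mat whites
r=rect(a,'wrist',P,.34,.66,-.44,-.12,.027)
t=snapshot('top');r=rect(t,'top',camera_params('top'),.34,.66,-.44,-.12,.027)
h=cv2.cvtColor(r,cv2.COLOR_RGB2HSV);m=cv2.morphologyEx(cv2.inRange(h,(0,0,100),(180,70,255)),cv2.MORPH_OPEN,np.ones((7,7)))
for c in cv2.findContours(m,cv2.RETR_EXTERNAL,cv2.CHAIN_APPROX_NONE)[0]:
    (u,v),wh,an=cv2.minAreaRect(c); print('white',round(.66-v*.001,4),round(-.12-u*.001,4),np.round(wh))
for cam in('wrist','top'):
    for r in trace(cam,'block1')[:5]: print(cam,round(r['confidence'],2),np.round(r['extent']),r['mask'].sum())
E
```

```text
t 31.27 pos [0.5478 0.0275 0.4008] x-ang -168.47 zdir [-0.001 -0.    -1.   ] F [ 0.7 -0.4 -0.3] w 0.0613 gf 0.0
  55  100  108b 128b 166b 174b 131  107  115  120b 119b 118b 118b 121b 125b 132  139  158  185b 152b 100b 122b 157  158 
  50  112b 150b 180b 144b 105  104b 108b 105b 108b 117  126  127  121  117b 108b 113b 123  135  164  182b 107b 119b 135 
  45  138b 180b 136  103  107b 105b 112b 140  156  159  158  151  154  152  148  129  114b 122b 128  148  169b 107b  91b
  40  180b 156b 103  103b 103b 134  160  154  157  158  162  164  167  166  160  162  149  120b 124b 131  164  166b  92b
  35  164b 104  103b 102b 143  165  164  145  155  156  156  155  169  219  197  162  163  155  129b 125b 135  167b 158b
  30  117  102  103b 139  164  164  164  147  157  158  158  193  229  233  200  161  164  164  158  125b 132  140  173b
  25  118  110b 116  163  164  165  166  150  157  157  171  232  234  234  203  163  166  165  165  144  127b 137  174b
  20  119  102b 159  166  167  165  167  153  160  172  232  235  235  235  206  163  166  165  167  161  130b 136b 153 
  15  114b 101b 159 
[... 1237 characters left out ...]
66  166  167  168  169  179  174  171  170  136  123b 132b 138  177b 122b
 -40  187b 164b 122  117  106b 116  157  171  167  166  165  166  166  166  170  165  137  120b 129b 136  164  175b  96b
 -45  143b 182b 176b 124  120  113b 104b 114  139  162  165  167  162  149  128  113b 119b 129  133  169b 170b  97b 105 
 -50  158  141b 172b 182b 146  123  121  117b 111b 107b 107b 109b 109b 110b 117b 127  128  140  174b 159b 103b 107  108 
 -55  160  155b 141b 176b 188b 153  127  127  124  125  126  129  134  138  141  157  179  179b 137b 117b 137  112  110 
white 0.5005 -0.2795 [319. 319.]
wrist 0.64 [245.  82. 264. 104.] 575
wrist 0.57 [243. 104. 269. 129.] 668
wrist 0.41 [254.  78. 263.  82.] 30
```

Two flat stacks of two in the bowl (fx ≈ −35…−3 and 3…38 mm), no white block left on the mat. Now go behind the lid.

move_arm --motion '[{"x": -0.04, "y": 0, "z": 0, "rx": 0, "ry": 0, "rz": 0, "grip": 1}, {"x": -0.04, "y": 0, "z": 0, "rx": 0, "ry": 0, "rz": 0, "grip": 1}, {"x": -0.035, "y": 0, "z": 0, "rx": 0, "ry": 0, "rz": 0, "grip": 1}, {"x": 0, "y": 0, "z": 0, "rx": 0, "ry": 0, "rz": 0, "grip": 1}, {"x": 0, "y": 0, "z": 0.045, "rx": 0, "ry": 0, "rz": 0, "grip": 1}, {"x": 0, "y": 0, "z": 0.045, "rx": 0, "ry": 0, "rz": 0, "grip": 1}, {"x": 0, "y": 0, "z": 0.04, "rx": 0, "ry": 0, "rz": 0, "grip": 1}, {"x": 0, "y": 0, "z": 0, "rx": 0, "ry": 0, "rz": 0, "grip": 1}]'

```text
t: 32.48
position: [0.6586, 0.0502, 0.2681]
orientation: [0.314, -3.119, -0.0]
contact_force: [-0.8, 0.1, -0.5]
grip_width: 0.0008
grip_force: 0.0
```

```bash
cat >> h.py <<'E'
def fpose():
    s,_=pose();p=FR.T@(np.array(s['position'])-FO);print('feeder frame',p.round(4));return s
E
python3 -c "
from h import *
fpose()"
```

```text
t 32.48 pos [0.6586 0.0502 0.2681] x-ang -168.49 zdir [-0.007 -0.    -1.   ] F [-0.8  0.1 -0.5] w 0.0008 gf 0.0
feeder frame [0.1835 0.0011 0.2681]
```

move_arm --motion '[{"x": 0.022, "y": 0, "z": 0, "rx": 0, "ry": 0, "rz": 0, "grip": 1}, {"x": 0.022, "y": 0, "z": -0.004, "rx": 0, "ry": 0, "rz": 0, "grip": 1}, {"x": 0.022, "y": 0, "z": -0.008, "rx": 0, "ry": 0, "rz": 0, "grip": 1}, {"x": 0.019, "y": 0, "z": -0.003, "rx": 0, "ry": 0, "rz": 0, "grip": 1}, {"x": 0.019, "y": 0, "z": -0.003, "rx": 0, "ry": 0, "rz": 0, "grip": 1}, {"x": 0.019, "y": 0, "z": 0.004, "rx": 0, "ry": 0, "rz": 0, "grip": 1}, {"x": 0.019, "y": 0, "z": 0.006, "rx": 0, "ry": 0, "rz": 0, "grip": 1}]'

```text
t: 33.35
position: [0.5225, 0.022, 0.281]
orientation: [-0.315, 3.122, -0.001]
contact_force: [1.1, -0.1, 0.2]
grip_width: 0.0005
grip_force: 0.6
```

```bash
python3 - <<'E'
from h import *
fpose()
for cam in('scene','top'):
    a=snap(cam,'l_%s.png'%cam)
    for r in trace(cam,'lock_ring')[:2]:
        m=r['mask'];ys,xs=np.nonzero(m);print(cam,round(r['confidence'],2),np.round(r['extent']),xs.mean().round(1),ys.mean().round(1))
    for an in(1.8,1.4,1.0,.8,.5,0):
        c=np.array([-np.cos(an),np.sin(an)])*.075+np.array([np.sin(an),np.cos(an)])*.01
        print(an,proj(cam,F(.084+c[0],0,.152+c[1])).round(0))
E
```

```text
t 33.35 pos [0.5225 0.022  0.281 ] x-ang -168.48 zdir [ 0.003 -0.    -1.   ] F [ 1.1 -0.1  0.2] w 0.0005 gf 0.6
feeder frame [0.0445 0.0006 0.281 ]
scene 0.85 [234. 133. 286. 177.] 260.8 153.0
1.8 [[270. 170.]]
1.4 [[266. 162.]]
1.0 [[263. 156.]]
0.8 [[261. 154.]]
0.5 [[260. 153.]]
0 [[258. 155.]]
top 0.62 [227. 199. 266. 220.] 245.8 210.5
1.8 [[238. 185.]]
1.4 [[241. 194.]]
1.0 [[244. 204.]]
0.8 [[245. 208.]]
0.5 [[247. 214.]]
0 [[248. 220.]]
```

move_arm --motion '[{"x": 0.015, "y": 0, "z": 0.008, "rx": 0, "ry": 0, "rz": 0, "grip": 1}, {"x": 0.015, "y": 0, "z": 0.01, "rx": 0, "ry": 0, "rz": 0, "grip": 1}, {"x": 0.015, "y": 0, "z": 0.013, "rx": 0, "ry": 0, "rz": 0, "grip": 1}, {"x": 0.014, "y": 0, "z": 0.015, "rx": 0, "ry": 0, "rz": 0, "grip": 1}, {"x": 0.01, "y": 0, "z": 0.018, "rx": 0, "ry": 0, "rz": 0, "grip": 1}, {"x": 0.01, "y": 0, "z": 0.018, "rx": 0, "ry": 0, "rz": 0, "grip": 1}, {"x": 0.005, "y": 0, "z": 0.01, "rx": 0, "ry": 0, "rz": 0, "grip": 1}, {"x": 0.005, "y": 0, "z": 0.005, "rx": 0, "ry": 0, "rz": 0, "grip": 1}, {"x": 0, "y": 0, "z": 0, "rx": 0, "ry": 0, "rz": 0, "grip": 1}]'

```text
t: 34.67
position: [0.4384, 0.0046, 0.183]
orientation: [-0.315, 3.121, -0.0]
contact_force: [0.3, -0.9, -0.9]
grip_width: 0.0006
grip_force: 0.0
```

```bash
python3 -c "
from h import *
fpose()"
```

```text
t 34.67 pos [0.4384 0.0046 0.183 ] x-ang -168.47 zdir [ 0.004  0.    -1.   ] F [ 0.3 -0.9 -0.9] w 0.0006 gf 0.0
feeder frame [-0.0414  0.0004  0.183 ]
```

move_arm --motion '[{"x": 0.008, "y": 0, "z": 0.003, "rx": 0, "ry": 0, "rz": 0, "grip": 1}, {"x": 0, "y": 0, "z": 0.003, "rx": 0, "ry": 0, "rz": 0, "grip": 1}, {"x": 0, "y": 0, "z": 0.003, "rx": 0, "ry": 0, "rz": 0, "grip": 1}, {"x": 0, "y": 0, "z": 0, "rx": 0, "ry": 0, "rz": 0, "grip": 1}, {"x": 0, "y": 0, "z": 0, "rx": 0, "ry": 0, "rz": 0, "grip": 1}]'

```text
t: 35.3
position: [0.4271, 0.0027, 0.1738]
orientation: [0.315, -3.125, -0.0]
contact_force: [-5.7, -0.2, 14.5]
grip_width: 0.0006
grip_force: 7.3
```

move_arm --motion '[{"x": 0, "y": 0, "z": 0.002, "rx": 0, "ry": 0, "rz": 0, "grip": 1}, {"x": 0, "y": 0, "z": 0.001, "rx": 0, "ry": 0, "rz": 0, "grip": 1}, {"x": 0, "y": 0, "z": 0, "rx": 0, "ry": 0, "rz": 0, "grip": 1}]'

```text
t: 35.67
position: [0.4272, 0.0026, 0.1729]
orientation: [0.316, -3.125, 0.001]
contact_force: [-15.1, -1.4, 43.9]
grip_width: 0.0004
grip_force: 22.1
```

Lid resisted at z 0.174, i.e. shut. Lift off a little, then push lug_b round the arc with the closed fingertips.

move_arm --motion '[{"x": 0, "y": 0, "z": -0.013, "rx": 0, "ry": 0, "rz": 0, "grip": 1}, {"x": -0.002, "y": -0.013, "z": 0, "rx": 0, "ry": 0, "rz": 0, "grip": 1}, {"x": -0.002, "y": -0.013, "z": 0, "rx": 0, "ry": 0, "rz": 0, "grip": 1}, {"x": 0, "y": 0, "z": 0, "rx": 0, "ry": 0, "rz": 0, "grip": 1}]'

```text
t: 36.17
position: [0.4368, -0.0229, 0.1825]
orientation: [0.313, -3.125, -0.0]
contact_force: [0.3, -0.2, -0.8]
grip_width: 0.0005
grip_force: 0.0
```

```bash
python3 - <<'E'
from h import *
s=fpose()
for cam in('top','scene'):
    a=snap(cam,'lk_%s.png'%cam)
    for r in trace(cam,'lug_b')[:2]:
        m=r['mask'];ys,xs=np.nonzero(m);print(cam,round(r['confidence'],2),np.round(r['extent']),xs.mean().round(1),ys.mean().round(1))
    print(cam,[proj(cam,F(.055*np.cos(t),.055*np.sin(t),.2)).round(0).tolist() for t in np.radians([60,120,240,300])])
E
```

```text
t 36.17 pos [ 0.4368 -0.0229  0.1825] x-ang -168.58 zdir [-0.001  0.    -1.   ] F [ 0.3 -0.2 -0.8] w 0.0005 gf 0.0
feeder frame [-0.0484 -0.0263  0.1825]
top 0.64 [224. 197. 254. 230.] 233.3 214.1
top [[[231.0, 217.0]], [[236.0, 235.0]], [[267.0, 226.0]], [[261.0, 208.0]]]
scene 0.78 [237. 134. 280. 177.] 257.1 156.1
scene 0.18 [296. 141. 320. 165.] 306.0 150.7
scene [[[274.0, 149.0]], [[268.0, 136.0]], [[241.0, 144.0]], [[246.0, 158.0]]]
```

move_arm --motion '[{"x": -0.007, "y": -0.01, "z": 0, "rx": 0, "ry": 0, "rz": 0, "grip": 1}, {"x": -0.0053, "y": -0.0048, "z": 0, "rx": 0, "ry": 0, "rz": 0, "grip": 1}, {"x": -0.0053, "y": -0.0048, "z": 0, "rx": 0, "ry": 0, "rz": 0, "grip": 1}, {"x": -0.0065, "y": -0.0032, "z": 0, "rx": 0, "ry": 0, "rz": 0, "grip": 1}, {"x": -0.0065, "y": -0.0032, "z": 0, "rx": 0, "ry": 0, "rz": 0, "grip": 1}, {"x": -0.007, "y": -0.0015, "z": 0, "rx": 0, "ry": 0, "rz": 0, "grip": 1}, {"x": 0, "y": 0, "z": 0, "rx": 0, "ry": 0, "rz": 0, "grip": 1}]'

```text
t: 37.25
position: [0.48, -0.0414, 0.1832]
orientation: [-0.316, 3.125, -0.001]
contact_force: [0.1, -0.1, 0.1]
grip_width: 0.0004
grip_force: 0.0
```

```bash
python3 -c "
from h import *
fpose()"
```

```text
t 37.25 pos [ 0.48   -0.0414  0.1832] x-ang -168.47 zdir [ 0.001 -0.    -1.   ] F [ 0.1 -0.1  0.1] w 0.0004 gf 0.0
feeder frame [-0.0098 -0.053   0.1832]
```

move_arm --motion '[{"x": -0.006, "y": -0.0012, "z": 0, "rx": 0, "ry": 0, "rz": 0, "grip": 1}, {"x": -0.006, "y": 0, "z": 0, "rx": 0, "ry": 0, "rz": 0, "grip": 1}, {"x": -0.003, "y": 0, "z": 0, "rx": 0, "ry": 0, "rz": 0, "grip": 1}, {"x": 0, "y": 0, "z": 0, "rx": 0, "ry": 0, "rz": 0, "grip": 1}]'

```text
t: 37.75
position: [0.4946, -0.0395, 0.1832]
orientation: [-0.315, 3.125, -0.0]
contact_force: [-0.3, 0.2, -0.6]
grip_width: 0.0004
grip_force: 0.3
```

```bash
python3 -c "
from h import *
fpose()"
```

```text
t 37.75 pos [ 0.4946 -0.0395  0.1832] x-ang -168.47 zdir [ 0.001 -0.    -1.   ] F [-0.3  0.2 -0.6] w 0.0004 gf 0.3
feeder frame [ 0.0049 -0.054   0.1832]
```

move_arm --motion '[{"x": -0.003, "y": 0, "z": 0, "rx": 0, "ry": 0, "rz": 0, "grip": 1}, {"x": -0.003, "y": 0.0005, "z": 0, "rx": 0, "ry": 0, "rz": 0, "grip": 1}, {"x": -0.002, "y": 0.0005, "z": 0, "rx": 0, "ry": 0, "rz": 0, "grip": 1}, {"x": 0, "y": 0, "z": 0, "rx": 0, "ry": 0, "rz": 0, "grip": 1}]'

```text
t: 38.25
position: [0.5002, -0.0375, 0.1829]
orientation: [0.316, -3.122, 0.001]
contact_force: [-8.2, -4.1, 4.4]
grip_width: 0.0006
grip_force: 4.4
```

move_arm --motion '[{"x": -0.002, "y": 0.0005, "z": 0, "rx": 0, "ry": 0, "rz": 0, "grip": 1}, {"x": 0, "y": 0, "z": 0, "rx": 0, "ry": 0, "rz": 0, "grip": 1}]'

```text
t: 38.5
position: [0.5005, -0.0373, 0.1829]
orientation: [0.316, -3.119, 0.003]
contact_force: [-12.9, -8.1, 9.3]
grip_width: 0.0006
grip_force: 8.0
```

move_arm --motion '[{"x": -0.002, "y": 0.0005, "z": 0, "rx": 0, "ry": 0, "rz": 0, "grip": 1}, {"x": 0, "y": 0, "z": 0, "rx": 0, "ry": 0, "rz": 0, "grip": 1}]'

```text
t: 38.75
position: [0.5007, -0.0371, 0.1828]
orientation: [0.316, -3.115, 0.004]
contact_force: [-19.7, -12.3, 13.8]
grip_width: 0.0003
grip_force: 11.7
```

Stopped hard at fingertip angle 282°, matching the lug at 300° (locked). Back off, lift, and verify from the white line.

move_arm --motion '[{"x": 0.012, "y": 0, "z": 0, "rx": 0, "ry": 0, "rz": 0, "grip": 1}, {"x": 0, "y": 0, "z": -0.04, "rx": 0, "ry": 0, "rz": 0, "grip": 1}, {"x": 0, "y": 0, "z": -0.055, "rx": 0, "ry": 0, "rz": 0, "grip": 1}, {"x": -0.02, "y": 0.02, "z": -0.05, "rx": 0, "ry": 0, "rz": 0, "grip": 1}, {"x": -0.03, "y": 0.02, "z": -0.05, "rx": 0, "ry": 0, "rz": 0, "grip": 1}, {"x": -0.02, "y": 0.013, "z": -0.02, "rx": 0, "ry": 0, "rz": 0, "grip": 1}, {"x": 0, "y": 0, "z": 0, "rx": 0, "ry": 0, "rz": 0, "grip": 1}, {"x": 0, "y": 0, "z": 0, "rx": 0, "ry": 0, "rz": 0, "grip": 1}]'

```text
t: 39.75
position: [0.5507, 0.0281, 0.3969]
orientation: [0.315, -3.124, 0.0]
contact_force: [-0.4, 1.2, -0.4]
grip_width: 0.0008
grip_force: 0.0
```

```bash
python3 - <<'E'
from h import *
fpose();P=camera_params('wrist');a=snap('wrist','w10.png').astype(int)
for z,rad in((.174,(50,56,60,64,67,70)),(.16,(74,77,81,85))):
  for rr in rad:
    out=[]
    for t in range(150,330,5):
        u,v=proj('wrist',F(rr/1e3*np.cos(np.radians(t)),rr/1e3*np.sin(np.radians(t)),z),P)[0].round().astype(int)
        if 0<=u<512 and 0<=v<384:
            p=a[v,u];out.append('%d%s'%(p.mean(),'r' if p[0]>p[1]+50 and p[0]>p[2]+40 else 'g' if p[1]>p[0]+30 and p[1]>p[2]+20 else 'b' if p[2]>p[0]+40 else ''))
        else: out.append('-')
    print(z,rr,' '.join(out))
for r in trace('wrist','lock_ring')[:1]: print(r['confidence'],r['extent'])
E
```

```text
t 39.75 pos [0.5507 0.0281 0.3969] x-ang -168.47 zdir [-0.002 -0.    -1.   ] F [-0.4  1.2 -0.4] w 0.0008 gf 0.0
feeder frame [0.0734 0.001  0.3969]
0.174 50 145b 146b 144 135 139 150 113 140 114 108 111 109 120 115 90 91 74 88 205 75 83 87 67 90 91 84 102 116 107 96 46 47 109 121 138 138b
0.174 56 60 61 63 64 64 63 63 64 63 63 62 62 61 60 58 57 54 61 242 58 47 48 46 45 46 45 43 42 41 42 45 47 48 48 49 51
0.174 60 62 63 65 66 66 65 66 66 67 67 64 64 62 61 59 56 56 57 242 64 48 48 46 46 45 45 44 41 42 41 47 47 47 50 50 50
0.174 64 65 65 67 68 67 68 69 69 68 67 67 66 65 63 61 59 57 59 243 51 49 48 46 45 45 45 45 40 41 40 45 47 48 50 50 51
0.174 67 67 69 69 74 70 73 72 75 89 110 78 91 88 72 73 65 61 61 228 54 57 55 54 47 48 49 45 50 43 42 48 47 48 53 53 52
0.174 70 175 102 193 180 191 126r 123r 169 231 220 227 230 234 233 192 106 99 101 161 98 91 100 100 89 92 95 87 80 85 64 49 50 76 109 109 65
0.16 74 230 189 232 237 226 170r 131r 236 237 238 235 236 238 236 225 111 109 105 166 100 101 101 99 98 98 99 96 86 87 77 48 51 86 149 139 91
0.16 77 239 238 239 240 236 223 226 242 236 239 237 237 237 237 235 150 109 119 104 102 102 101 103 113 120 111 102 100 95 88 74 86 85 142 110 104
0.16 81 240 240 237 240 238 240 238 239 240 240 240 238 239 241 240 223 109 137 108 105 104 150 154 158 158 155 152 141 111 98 89 96 104 106 105 105
0.16 85 242 240 237 238 241 241 238 239 240 241 240 239 237 241 240 238 119 129 104 118 155 161 159 157 161 157 160 165 157 112 98 90 140 93 102 119
0.78 [193.6, 36.9, 316.3, 163.1]
```

White line sits at 240° on the ring (the green mark). Robot is clear of everything, sleeve untouched at 4. Handing in.

```bash
python3 -c "
from h import *
print(finish_job())"
```

```text
the job is handed in; nothing more can be done
None
```

The job is handed in: all four white blocks are in the bowl, the lid is shut with its lock ring at the green mark, and the sleeve is on 4 (needle at about 2.82 rad, just inside red); no verdict came back.

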